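# Clamp a water-filter cartridge with a turnbuckle

## Task

Set the white water-filter cartridge down upright, without dropping it, on the blue spot of its clamp cradle, between the two rubber pads, and let go of it. Then turn the turnbuckle by its bars so that both jaws draw in together, until both pads hold the cartridge snugly but without crushing it: feel the turning get stiffer and stop. Move the jaws only with the turnbuckle, push the bars gently, and leave the other things on the counter where they are.

Things in the scene. Friction and masses are not known exactly. Their poses are not given: they have to be found in the camera images.
- cartridge: Loose water-filter cartridge, 0.3 to 0.5 kg: white upright cylinder with two blue bands, 56 mm diameter, 110 mm tall, plus a blue spigot on top (16 mm diameter, 12 mm tall). Origin: centre of its underside; z along its axis.
- cradle: Clamp cradle bolted to the counter: grey base plate 250 mm (x) by 210 mm (y), 12 mm thick, with two upright blue jaws and a turnbuckle. Origin: centre of the plate's underside, on the counter. x points from turnbuckle to cartridge seat, y along the turnbuckle's axis from right jaw to left jaw, z up.
- cradle_seat (a point): Centre of the seat, a blue spot on top of the base plate, 65 mm along the cradle's +x, 12 mm above the counter; axes as the cradle's. Lips 10 mm tall stand 33 mm before and behind it in x. At the start the pads are 33 to 47 mm from it on either side in y: fingers holding the cartridge have room on its -x and +x sides only.
- turnbuckle_axis (a point): Middle of the turnbuckle on its axis, 75 mm above the counter, 60 mm along the cradle's -x; axes as the cradle's, y is the turning axis. Four round bars 10 mm thick stand out from it at right angles, 90 degrees apart, ending 48 mm from the axis (one red, three steel). No jaw comes within 30 mm of it in y. Self-locking: it stays where it is left.
- turnbuckle (a joint): Turnbuckle angle, rad: starts at 0 to 0.8, stop at 4.8. 0 = red bar straight up; growing = tightening = the top turns towards the cradle's +x. Each rad draws each jaw in 5 mm. Turning it empty takes 0.25 N m (6 N square on a bar, 40 mm out); each N of pad force adds 0.010 N m. Snug: 0.33 to 0.43 N m. Crushing: from 0.50 N m.
- bar_tip (a point): Centre of the end of the red bar, 48 mm from the turning axis; it turns with the turnbuckle. Once both pads touch the cartridge (somewhere from 1.8 to 3.8 rad), the torque climbs from empty to crushing within about 0.4 rad. The torques are those while it turns; when the push pauses, less is felt.
- jaw_left: Left jaw (+y side): blue plate 10 mm thick, top 100 mm above the counter, with a rubber pad. Origin on the cradle's origin at turnbuckle angle 0, when the plate's inner face is 55 mm from the mid plane; slides to -y. The pad's face (50 mm wide, 16 to 100 mm above the counter) is 8 to 18 mm in front of the plate on a set-screw (unmeasured: feel for contact) and gives about 1 mm per 12 N.
- jaw_right: Right jaw, the mirror image of the left one (the cradle's -y side, moves along +y), with its own pad set differently.
- sugar_tin: Bystander: loose plain green sugar tin, 68 mm diameter, 100 mm tall. Origin: centre of its underside. It and the cartridge stand one on each side of the cradle, either way round.
- mug: Bystander: white mug, 80 mm across, 90 mm tall. Origin: centre of its underside.
- cup_stack: Bystander: stack of orange cups, 73 mm across, 126 mm tall. Origin: centre of its underside.
- wrench: Bystander: wrench lying on the counter.
- spoon: Bystander: spoon lying on the counter.
- old_seal: Bystander: old blue sealing ring, 54 mm across, 12 mm tall, on the counter near the robot. Origin: centre of its underside.
There are look-alikes about, which are no part of the job. What is shaped like the cartridge but purple is not meant.

How it is judged:
By the outcome, as a careful person would: the job done as asked, in the order asked, and still so for the second after the job is handed in, with the robot touching nothing.
It also fails if it takes over 72 s, if anything falls off the work surface, if the arm or the gripper's body presses on something with over 40 N, if the wrist force passes 120 N, or if a joint passes its speed limit or range.

## Robot

A 6-joint arm with a two-finger parallel gripper is mounted at the origin on the work surface. World frame = base frame: x ahead of the robot, y to its left, z up, the work surface at z = 0. Lengths are in m, angles in rad, forces in N, time in s.
With the tool pointing down it reaches from about 0.4 to 0.925 m from the base axis. Payload 12.5 kg.
Tool frame: the origin (TCP) lies at the centre of the arm's flange, where the gripper is bolted on; the fingertips stand bot.finger_overhang ahead of it and the grasp point (between the pads) lies 171 mm ahead of it (bot.finger_overhang is the distance from the TCP to the fingertips, in m); z points along the fingers, y is the direction in which the jaws open and shut (so a half turn about z gives the same grasp; the last joint's range is limited). The gripper opens to 95 mm and grips with 3 to 60 N. Pads are 20 mm wide; open, the fingers measure 119 mm over their backs; the gripper's body (75 mm by 180 mm) begins 59 mm behind the grasp point.
Start: joints at [1.199, 0.491, 1.559, -0, 1.092, -0.106], TCP at [0.164, 0.603, 0.405] pointing down, gripper open.
Joint ranges: [-3.1, 3.1], [-0.84, 2.19], [0.05, 2.79], [-1.13, 4.28], [0.06, 2.93], [-2.69, 2.69]. Speed limits (rad/s): [2.22, 2.22, 2.79, 3.14, 3.14, 3.14].

## Interface

Orientations are given as a unit quaternion [w, x, y, z].
In Python, from station import bot gives the robot as it stands.
- The arm moves only by the tool apply_moves, never from a script. Its argument "deltas" is a list of rows, each an object of numbers: "tx", "ty", "tz": the shift along the world's x, y, z in m; "rx", "ry", "rz": the turn, a rotation vector about the world's x, y, z in degrees; "grip": the opening, from 0 (shut) to 1 (fully open). In form: [{"tx": .., "ty": .., "tz": .., "rx": .., "ry": .., "rz": .., "grip": ..}, ...]. A call has 1 to 5 rows; each row shifts and turns the pose as measured when the row begins; what a row does not reach is not made up. A row lasts 1/10 s, in which the tool goes at most 50 mm and 8.59 degrees, less where a joint would pass 70% of its speed; a pose out of reach is approached as far as the arm can. A call with a gripper value outside its range is refused whole. The fingers move at their own pace and stop on an object; "newtons" is the grip in N (left out, the last holds). Time passes only in rows, so rows that do not move let the fingers close. It gives the time, the measured TCP pose, the force and the opening at its end, in the units of the state.
- bot.sense(): the state, without advancing time (a new reading comes with each control period).
- bot.camera(name): name is "scene" or "top"; returns the picture (420x560x3 uint8, red, green, blue); there is no depth.
- bot.get_calibration(name): a dict with "fx", "fy", "cx", "cy" (pixels), "camera_from_world" (4x4, takes a point from world to camera coordinates). Camera axes: x right, y up, looking along -z (the intrinsics and any distortion apply to the point x, -y, -z); pixel columns grow to the right and rows downward; lengths in m; the calibration is good to about 2 mm. A picture is of the moment at which its call begins. get_calibration takes no time and is no camera call.
- bot.finish_job(): hands the job in, once; it reports no verdict.
The state is a dict: "t": time; "joint_positions": joint angles; "qd": joint speeds; "tau": joint torques, N m; "position": TCP position; "ee_rot": TCP orientation; "force": force on the tool from outside, world axes, zero at the start; "wrist_torque": the same for the moment, N m; "opening": opening from 0.0 (shut) to 1.0 (fully open).
Only numpy, scipy, OpenCV 4.12 (cv2) and the standard library are available. Lean on these libraries where they do the work, as an engineer would, in place of code of your own. Each camera call takes 0.05 s, during which the arm holds its last target.

## Working session

There is one attempt and no reset: what is moved stays moved. The work goes in short steps, Python scripts to look and compute and a tool call to move; the robot and the scene stay as the last step left them, time stands still between calls to the robot, and variables do not carry over. Pictures are saved under pics/ and viewed, and the job is handed in when it is done.

Besides the shell and the picture viewer there is one more tool, called after "Emit:" as name(argument=value, ...) on one line, values as JSON. apply_moves: Moves the arm, as the interface text tells. Its arguments: {"type":"object","properties":{"deltas":{"type":"array"},"newtons":{"type":"number"}},"required":["deltas"]}

```bash
ls; mkdir -p pics; python3 - <<'E'
from station import bot
import cv2
s=bot.sense(); print(s); print(bot.finger_overhang)
for n in("scene","top"):
    im=bot.camera(n); cv2.imwrite(f"pics/{n}0.png",im[:,:,::-1]); print(n,bot.get_calibration(n))
E
```

```text
pics
{'t': 0.0, 'joint_positions': array([ 1.19938752e+00,  4.91565129e-01,  1.55942313e+00, -3.67373078e-06,
        1.09168606e+00, -1.05617854e-01]), 'qd': array([ 0.00031765,  0.00059825, -0.00071136,  0.00080997,  0.00089272,
       -0.0021974 ]), 'tau': array([ 8.13938295e-04, -6.12650442e+01, -2.58179641e+01,  6.92827790e-02,
        4.83217591e-02, -1.10939161e-04]), 'position': array([0.16415116, 0.6030349 , 0.40416724]), 'ee_rot': array([-1.26192740e-04,  1.32503778e-01,  9.91182353e-01, -5.25906788e-04]), 'force': array([1.02760649, 0.6057539 , 0.56968249]), 'wrist_torque': array([-0.02282742, -0.00743896,  0.00801543]), 'opening': 0.996770337100677}
0.1901
scene {'fx': 417.7931896463329, 'fy': 417.7931896463329, 'cx': 286.9683273463847, 'cy': 207.88757010367388, 'camera_from_world': array([[ 0.40617741,  0.91377395,  0.0060886 , -0.20526908],
       [-0.77988947,  0.34317721,  0.52345183,  0.36977104],
       [ 0.47622718, -0.21736275,  0.85203351, -1.44924061],
       [ 0.        ,  0.        ,  0.        ,  1.        ]])}
top {'fx': 477.7943170405102, 'fy': 477.7943170405102, 'cx': 276.31436177305073, 'cy': 206.92247374987153, 'camera_from_world': array([[ 1.96968333e-02, -9.99678619e-01, -1.59590969e-02,
        -1.08414782e-03],
       [ 9.81319029e-01,  1.62747820e-02,  1.91697926e-01,
        -5.38273304e-01],
       [-1.91376587e-01, -1.94368076e-02,  9.81324214e-01,
        -1.50010556e+00],
       [ 0.00000000e+00,  0.00000000e+00,  0.00000000e+00,
         1.00000000e+00]])}
```

View pics/scene0.png

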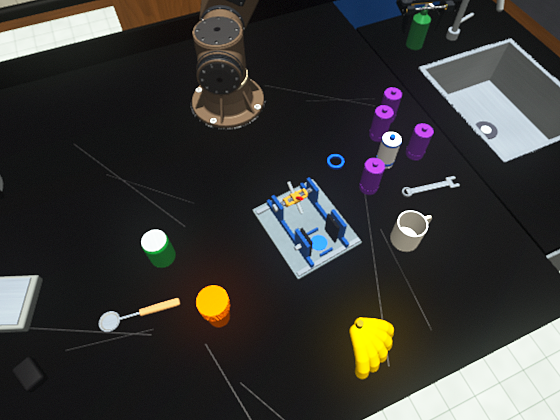

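View pics/top0.png

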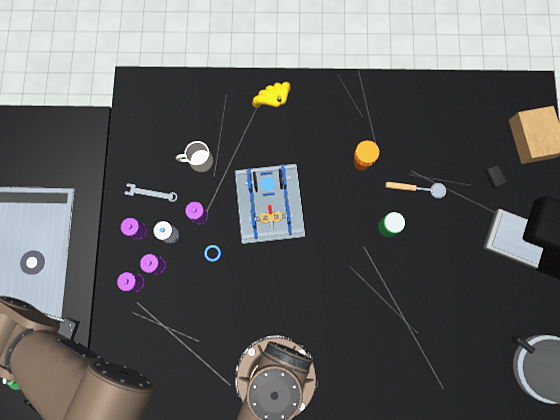

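The top view shows the cradle near (269,203) and the white can with a blue spigot at about (165,231), among purple look-alikes at (195,210), (131,227), (150,263) and (127,281). In the scene view the white one is at (390,148). I'll enlarge crops to confirm this.

```bash
python3 - <<'E'
import cv2,numpy as np
t=cv2.imread("pics/top0.png");s=cv2.imread("pics/scene0.png")
cv2.imwrite("pics/c1.png",cv2.resize(t[150:300,110:310],None,fx=4,fy=4,interpolation=cv2.INTER_CUBIC))
cv2.imwrite("pics/c2.png",cv2.resize(s[80:200,350:450],None,fx=5,fy=5,interpolation=cv2.INTER_CUBIC))
cv2.imwrite("pics/c3.png",cv2.resize(s[165:285,240:375],None,fx=5,fy=5,interpolation=cv2.INTER_CUBIC))
E
```

```text
(no output)
```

View pics/c1.png

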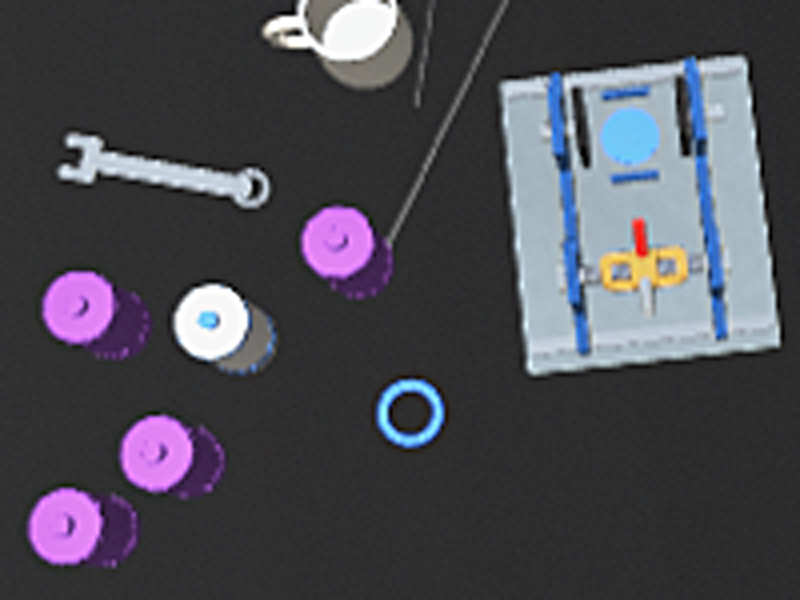

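View pics/c2.png

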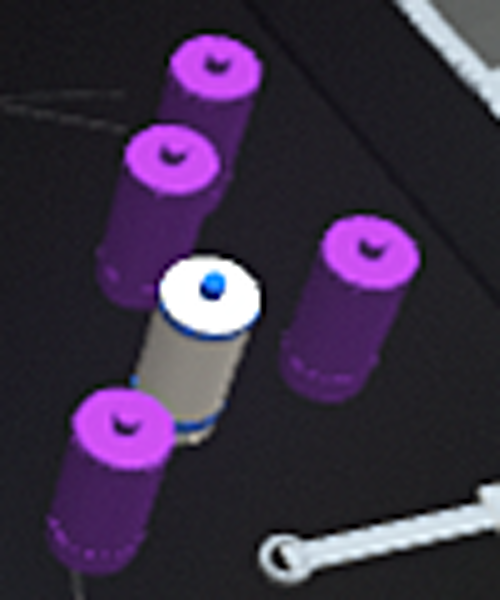

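View pics/c3.png

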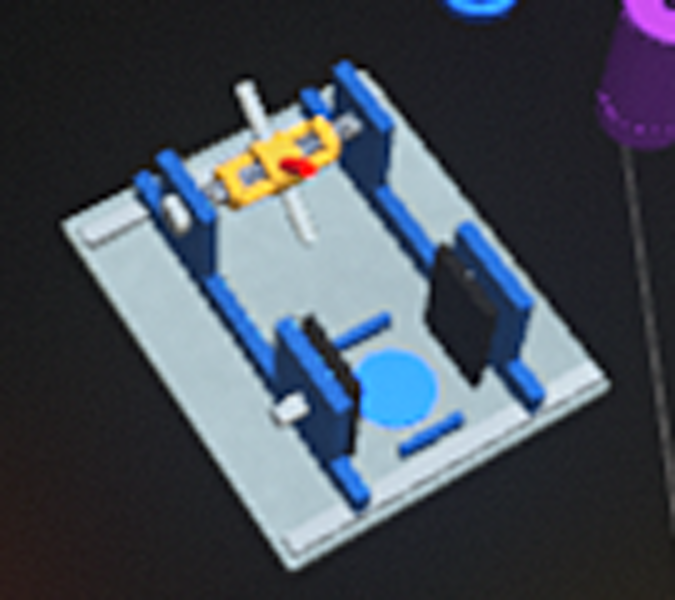

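The white, blue-banded cylinder with a blue spigot (crop 1 at (212,320), i.e. top view (163,230); scene (392,139)) fits the description. The other four cylinders are purple. Next I'll triangulate.

```bash
cat > h.py <<'E'
import numpy as np, cv2
from station import bot
C={n:bot.get_calibration(n) for n in("scene","top")}
K={n:np.array([[c["fx"],0,c["cx"]],[0,c["fy"],c["cy"]],[0,0,1]]) for n,c in C.items()}
P={n:K[n]@np.diag([1,-1,-1])@C[n]["camera_from_world"][:3] for n in C}
def proj(n,X):
    X=np.atleast_2d(X); p=np.c_[X,np.ones(len(X))]@P[n].T; return p[:,:2]/p[:,2:]
def tri(a,b):
    X=cv2.triangulatePoints(P["scene"],P["top"],np.array(a,float).reshape(2,1),np.array(b,float).reshape(2,1)); X=(X[:3]/X[3]).ravel()
    return X, np.linalg.norm(proj("scene",X)-a), np.linalg.norm(proj("top",X)-b)
def ray(n,uv,z):
    A=P[n]; H=np.c_[A[:,0],A[:,1],A[:,2]*z+A[:,3]]; q=np.linalg.solve(H,[*uv,1]); return q[:2]/q[2]
def blobs(im,lo,hi,roi,minA=8):
    x0,y0,x1,y1=roi; h=cv2.cvtColor(im[y0:y1,x0:x1],cv2.COLOR_BGR2HSV)
    m=cv2.inRange(h,np.array(lo),np.array(hi)); n,l,st,c=cv2.connectedComponentsWithStats(m)
    return [(int(st[i,4]),(c[i]+[x0,y0]).round(2)) for i in range(1,n) if st[i,4]>=minA], m
E
python3 - <<'E'
from h import *
t=cv2.imread("pics/top0.png");s=cv2.imread("pics/scene0.png")
for nm,im,roi in(("top",t,(145,210,185,250)),("scene",s,(375,125,410,172))):
    x0,y0,x1,y1=roi
    print(nm,"white",blobs(im,(0,0,215),(179,60,255),roi)[0],"blue",blobs(im,(95,120,120),(120,255,255),roi,3)[0])
for nm,im,roi in(("top",t,(255,170,285,195)),("scene",s,(300,225,335,255))):
    print(nm,"seat",blobs(im,(95,90,200),(115,255,255),roi)[0])
for nm,im,roi in(("top",t,(255,195,290,235)),("scene",s,(280,180,320,215))):
    print(nm,"red",blobs(im,(0,150,120),(7,255,255),roi,3)[0])
    print(nm,"yellow",blobs(im,(10,120,150),(30,255,255),roi,3)[0])
E
```

```text
top white [(232, array([162.44, 230.03]))] blue [(14, array([161.71, 229.5 ])), (3, array([172., 229.])), (6, array([177.5, 235.5]))]
scene white [(204, array([391.61, 138.84]))] blue [(16, array([392.44, 136.38])), (3, array([400., 144.])), (4, array([386.75, 145.75])), (4, array([391.5, 147. ])), (10, array([389. , 164.5]))]
top seat [(25, array([283.52, 175.44])), (166, array([267.08, 183.52])), (11, array([268., 193.]))]
scene seat [(25, array([312., 230.])), (45, array([303.91, 239.69])), (217, array([318.78, 242.32])), (28, array([326.04, 250.39]))]
top red [(20, array([269.55, 209.  ]))]
top yellow [(121, array([270.24, 216.73]))]
scene red [(8, array([300.75, 197.88]))]
scene yellow [(155, array([295.12, 196.87]))]
```

```bash
python3 - <<'E'
from h import *
t=cv2.imread("pics/top0.png");s=cv2.imread("pics/scene0.png")
def disc(im,roi):
    x0,y0,x1,y1=roi; h=cv2.cvtColor(im[y0:y1,x0:x1],cv2.COLOR_BGR2HSV)
    m=cv2.inRange(h,np.array((0,0,215)),np.array((179,60,255)))
    c=max(cv2.findContours(m,cv2.RETR_EXTERNAL,cv2.CHAIN_APPROX_NONE)[0],key=cv2.contourArea)
    c=cv2.convexHull(c); e=cv2.fitEllipse(c); return np.array(e[0])+[x0,y0],e[1:]
a,ea=disc(s,(375,125,410,172)); b,eb=disc(t,(145,210,185,250)); print(a,ea,b,eb)
print("cart top",tri(a,b)); print("spigot",tri([392.44,136.38],[161.71,229.5]))
for n,p in(("scene",a),("top",b)): print(n,ray(n,p,.11))
print("seat",tri([318.78,242.32],[267.08,183.52]),ray("scene",[318.78,242.32],.012),ray("top",[267.08,183.52],.012))
# plate corner lines: rough corners top img
ct=[(235,170),(296,164.5),(304.5,236),(242.5,243)]
cs=[(300,278),(362,241),(308,180),(253,210)]
for p in ct: print("top c",ray("top",p,.012))
for p in cs: print("sc c",ray("scene",p,.012))
E
```

```text
[391.56145859 138.52088833] ((14.53531551361084, 19.492847442626953), 104.19103240966797) [162.38987541 229.95520592] ((16.926958084106445, 18.308969497680664), 34.40464782714844)
cart top (array([0.44768777, 0.35937448, 0.11173176]), np.float64(0.16477476572993185), np.float64(0.12054010758123797))
spigot (array([0.44787251, 0.35937352, 0.12119339]), np.float64(0.0359637555916807), np.float64(0.026314692727518078))
scene [0.44641441 0.36003934]
top [0.44811358 0.3601641 ]
seat (array([0.62480653, 0.04214354, 0.01621598]), np.float64(0.07922852051664397), np.float64(0.049602842921738555)) [0.62307309 0.0435726 ] [0.62578174 0.0421593 ]
top c [0.67120548 0.15205084]
top c [ 0.69365481 -0.05437698]
top c [ 0.4500499  -0.08521991]
top c [0.42328266 0.1183272 ]
sc c [ 0.69709562 -0.04787025]
sc c [0.66762389 0.15473982]
sc c [0.42121372 0.10683119]
sc c [ 0.45302333 -0.08402965]
```

```bash
python3 - <<'E'
from h import *
from scipy.optimize import minimize
from scipy.ndimage import map_coordinates
ims={"top":cv2.imread("pics/top0.png"),"scene":cv2.imread("pics/scene0.png")}
G={n:cv2.GaussianBlur(cv2.cvtColor(i,cv2.COLOR_BGR2GRAY),(0,0),1.0).astype(float) for n,i in ims.items()}
def pts(p,ins,z=.012):
    x,y,a=p; hx,hy=.125+ins,.105+ins; u=np.linspace(-.95,.95,80)
    L=np.r_[np.c_[u*hx,0*u+hy],np.c_[u*hx,0*u-hy],np.c_[0*u+hx,u*hy],np.c_[0*u-hx,u*hy]]
    R=np.array([[np.cos(a),-np.sin(a)],[np.sin(a),np.cos(a)]]); q=L@R.T+[x,y]
    return np.c_[q,0*q[:,0]+z]
def val(n,X):
    p=proj(n,X); return map_coordinates(G[n],[p[:,1],p[:,0]],order=1)
def cost(p,ns):
    return -sum(np.mean(np.clip(val(n,pts(p,-.003))-val(n,pts(p,.003)),-5,40)) for n in ns)
for ns in(["top"],["scene"],["top","scene"]):
    best=min((minimize(cost,[.559+dx,.033+dy,.13],args=(ns,),method="Nelder-Mead",options=dict(initial_simplex=np.array([.559+dx,.033+dy,.13])+np.array([[0,0,0],[.004,0,0],[0,.004,0],[0,0,.03]]))) for dx in(-.003,.003) for dy in(-.003,.003)),key=lambda r:r.fun)
    x,y,a=best.x; c,s_=np.cos(a),np.sin(a)
    print(ns,best.x.round(4),best.fun.round(1),"seat",x+.065*c,y+.065*s_,"axis",x-.06*c,y-.06*s_, np.degrees(a))
p=best.x
def W(L):
    a=p[2];return np.array([p[0]+L[0]*np.cos(a)-L[1]*np.sin(a),p[1]+L[0]*np.sin(a)+L[1]*np.cos(a),L[2]])
for n,f in(("top",6),("scene",6)):
    im=ims[n]; x0,y0=(230,155) if n=="top" else (245,170)
    c=cv2.resize(im[y0:y0+95,x0:x0+125],None,fx=f,fy=f,interpolation=cv2.INTER_CUBIC)
    def d(L,col=(0,255,255)):
        q=(proj(n,W(L))[0]-[x0,y0]+.5)*f; cv2.circle(c,tuple(int(v) for v in q),3,col,-1)
    for X in pts(p,0): 
        q=(proj(n,X)[0]-[x0,y0]+.5)*f; cv2.circle(c,tuple(int(v) for v in q),1,(0,0,255),-1)
    d((.065,0,.012)); d((-.06,0,.075))
    for th in (0,.2,.4,.6,.8): d((-.06+.048*np.sin(th),0,.075+.048*np.cos(th)),(0,255,0))
    cv2.imwrite(f"pics/fit_{n}.png",c)
E
```

```text
['top'] [0.5621 0.0316 0.1347] -40.0 seat 0.6264727425412646 0.04034776255477508 axis 0.5026054076447206 0.02355838062370238 7.719014739956922
['scene'] [0.5564 0.0342 0.1318] -38.2 seat 0.6208640071106065 0.04274384877124009 axis 0.49694814330411746 0.026316472319364275 7.551599261667779
['top', 'scene'] [0.5579 0.037  0.1311] -77.8 seat 0.6223764186838562 0.04547064221055175 axis 0.49844930449009583 0.02912835450023754 7.51225801727705
```

View pics/fit_top.png

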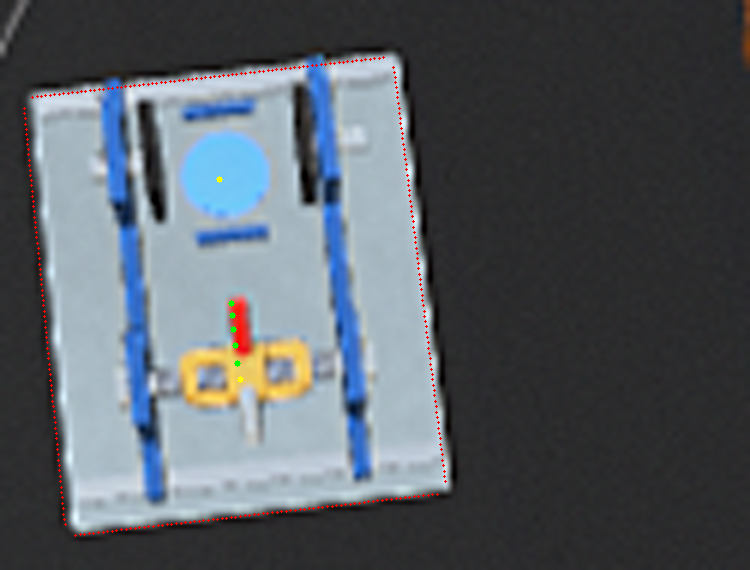

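View pics/fit_scene.png

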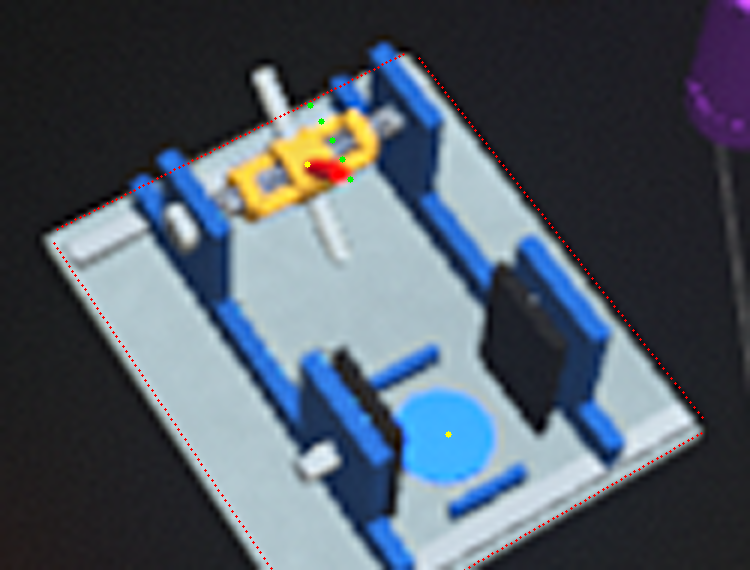

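```bash
python3 - <<'E'
from h import *
print("nut",tri([295.12,196.87],[270.24,216.73]))
t=cv2.imread("pics/top0.png");s=cv2.imread("pics/scene0.png")
for nm,im,roi in(("top",t,(110,190,215,300)),("scene",s,(350,80,450,200))):
    for A,c in blobs(im,(140,100,200),(160,255,255),roi,40)[0]: print(nm,A,c,ray(nm,c,.11).round(3))
print("red tips: top(269.6,204.7) scene(303.0,198.8)",tri([303.0,198.8],[269.4,204.7]))
E
```

```text
nut (array([0.50059932, 0.02652912, 0.07998444]), np.float64(0.1405825135774702), np.float64(0.09301936419878085))
top 225 [193.91 209.94] [0.513 0.265]
top 224 [129.18 226.1 ] [0.458 0.465]
top 232 [148.69 262.68] [0.346 0.396]
top 232 [125.88 281.09] [0.289 0.462]
scene 151 [392.89  93.25] [0.287 0.462]
scene 171 [384.02 111.36] [0.344 0.396]
scene 184 [423.61 130.06] [0.456 0.465]
scene 227 [374.56 165.22] [0.511 0.265]
red tips: top(269.6,204.7) scene(303.0,198.8) (array([0.53348832, 0.03076134, 0.11371231]), np.float64(0.8285414537943459), np.float64(0.5375759705136096))
```

Emit:
apply_moves(deltas=[{"tx":0.035,"ty":-0.03,"rz":-4.4,"grip":1},{"tx":0.035,"ty":-0.03,"rz":-4.4},{"tx":0.035,"ty":-0.03,"rz":-4.4},{"tx":0.035,"ty":-0.03,"rz":-4.4},{"tx":0.035,"ty":-0.03,"rz":-4.4}])

```text
schema error: expected keys tx, ty, tz, rx, ry, rz, grip
```

Emit:
apply_moves(deltas=[{"tx":0.035,"ty":-0.03,"tz":0,"rx":0,"ry":0,"rz":-4.4,"grip":1},{"tx":0.035,"ty":-0.03,"tz":0,"rx":0,"ry":0,"rz":-4.4,"grip":1},{"tx":0.035,"ty":-0.03,"tz":0,"rx":0,"ry":0,"rz":-4.4,"grip":1},{"tx":0.035,"ty":-0.03,"tz":0,"rx":0,"ry":0,"rz":-4.4,"grip":1},{"tx":0.035,"ty":-0.03,"tz":0,"rx":0,"ry":0,"rz":-4.4,"grip":1}])

```text
t: 0.6
position: [0.3398, 0.4505, 0.4021]
ee_rot: [-0.001, 0.321, 0.947, -0.001]
force: [0.9, 1.7, 0.4]
opening: 1.0
```

Emit:
apply_moves(deltas=[{"tx":0.036,"ty":-0.03,"tz":0,"rx":0,"ry":0,"rz":-4.2,"grip":1},{"tx":0.036,"ty":-0.03,"tz":0,"rx":0,"ry":0,"rz":-4.2,"grip":1},{"tx":0.035,"ty":-0.03,"tz":0,"rx":0,"ry":0,"rz":-4.2,"grip":1},{"tx":0,"ty":0,"tz":0,"rx":0,"ry":0,"rz":0,"grip":1}])

```text
t: 1.0
position: [0.4537, 0.3529, 0.4013]
ee_rot: [-0.001, 0.431, 0.903, -0.002]
force: [-1.0, 0.7, -0.8]
opening: 1.002
```

```bash
python3 - <<'E'
from h import *
s=bot.sense(); print(s["position"],s["ee_rot"],s["force"],s["joint_positions"])
for n in("scene","top"):
    im=bot.camera(n)[:,:,::-1].copy(); cv2.imwrite(f"pics/{n}1.png",im)
    print(n, proj(n,s["position"]-[0,0,.19]))
E
```

```text
[0.45373333 0.35286487 0.40128577] [-0.00120315  0.43060641  0.90253696 -0.0019262 ] [-0.9586575   0.69396861 -0.76007843] [ 5.46101084e-01  4.23665282e-01  1.68801500e+00 -1.12005880e-04
  1.03445353e+00 -1.34306197e-01]
scene [[398.92057234 116.32878657]]
top [[156.29514248 223.04022409]]
```

```bash
python3 - <<'E'
import cv2,numpy as np
t=cv2.imread("pics/top1.png")[160:310,80:240];s=cv2.imread("pics/scene1.png")[40:190,330:450]
f=lambda a:cv2.resize(a,None,fx=2.8,fy=2.8,interpolation=cv2.INTER_CUBIC)
cv2.imwrite("pics/c4.png",np.hstack([f(t),f(s)]))
E
```

```text
(no output)
```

View pics/c4.png

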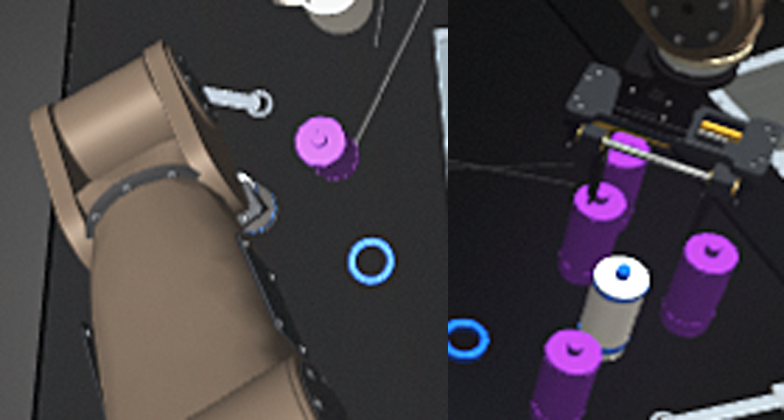

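Emit:
apply_moves(deltas=[{"tx":-0.006,"ty":0.007,"tz":-0.03,"rx":0,"ry":0,"rz":0,"grip":1},{"tx":0,"ty":0,"tz":0,"rx":0,"ry":0,"rz":0,"grip":1},{"tx":0,"ty":0,"tz":0,"rx":0,"ry":0,"rz":0,"grip":1}])

```text
t: 1.4
position: [0.4429, 0.3644, 0.3716]
ee_rot: [-0.002, 0.426, 0.905, -0.002]
force: [0.0, -1.2, 0.2]
opening: 0.998
```

The crop shows the open gripper above the white cartridge, with the fingers clear of the purple ones. I'm descending now.

Emit:
apply_moves(deltas=[{"tx":0.0046,"ty":-0.0047,"tz":-0.03,"rx":0,"ry":0,"rz":0,"grip":1},{"tx":0,"ty":0,"tz":-0.03,"rx":0,"ry":0,"rz":0,"grip":1},{"tx":0,"ty":0,"tz":0,"rx":0,"ry":0,"rz":0,"grip":1},{"tx":0,"ty":0,"tz":0,"rx":0,"ry":0,"rz":0,"grip":1}])

```text
t: 1.8
position: [0.4465, 0.3622, 0.3155]
ee_rot: [-0.0, 0.423, 0.906, 0.001]
force: [-0.1, -0.2, 0.5]
opening: 0.999
```

Emit:
apply_moves(deltas=[{"tx":0.001,"ty":-0.0025,"tz":-0.03,"rx":0,"ry":0,"rz":0,"grip":1},{"tx":0,"ty":0,"tz":-0.03,"rx":0,"ry":0,"rz":0,"grip":1},{"tx":0,"ty":0,"tz":-0.006,"rx":0,"ry":0,"rz":0,"grip":1},{"tx":0,"ty":0,"tz":0,"rx":0,"ry":0,"rz":0,"grip":1}])

```text
t: 2.2
position: [0.4484, 0.3616, 0.256]
ee_rot: [0.003, 0.422, 0.906, 0.005]
force: [0.0, -0.7, -0.3]
opening: 1.002
```

```bash
cat > go.py <<'E'
import sys
from h import *
from scipy.spatial.transform import Rotation as R
def info(heading,target=None):
    s=bot.sense(); q=s["ee_rot"]; r=R.from_quat([q[1],q[2],q[3],q[0]])
    a=np.radians((heading+90)/2); rt=R.from_quat([np.cos(a),np.sin(a),0,0])
    d=(rt*r.inv()).as_rotvec(degrees=True); 
    print("t",round(s["t"],2),"pos",s["position"].round(4),"rot err",d.round(2),"F",s["force"].round(1),"M",s["wrist_torque"].round(2),"op",round(s["opening"],3),"dp",None if target is None else (np.array(target)-s["position"]).round(4))
if __name__=="__main__":
    v=[float(x) for x in sys.argv[1:]]; info(v[0],v[1:4] if len(v)>3 else None)
E
python3 go.py 39 .4475 .3597 .249
```

```text
t 2.2 pos [0.4484 0.3616 0.256 ] rot err [-0.42  0.53 -1.05] F [ 0.  -0.7 -0.3] M [-0.06 -0.01  0.01] op 1.002 dp [-0.0009 -0.0019 -0.007 ]
```

Emit:
apply_moves(deltas=[{"tx":-0.001,"ty":-0.002,"tz":-0.006,"rx":-0.4,"ry":0.5,"rz":0,"grip":1},{"tx":0,"ty":0,"tz":0,"rx":0,"ry":0,"rz":0,"grip":1},{"tx":0,"ty":0,"tz":0,"rx":0,"ry":0,"rz":0,"grip":1}])

```text
t: 2.5
position: [0.4479, 0.3601, 0.2537]
ee_rot: [0.001, 0.422, 0.907, 0.002]
force: [-0.0, -0.1, -0.2]
opening: 0.996
```

```bash
python3 go.py 39 .4475 .3597 .249
```

```text
t 2.5 pos [0.4479 0.3601 0.2537] rot err [-0.14  0.23 -1.08] F [-0.  -0.1 -0.2] M [-0.04  0.05  0.04] op 0.996 dp [-0.0004 -0.0004 -0.0047]
```

Emit:
apply_moves(deltas=[{"tx":0,"ty":0,"tz":-0.002,"rx":-0.1,"ry":0.2,"rz":0,"grip":0.5},{"tx":0,"ty":0,"tz":0,"rx":0,"ry":0,"rz":0,"grip":0.5},{"tx":0,"ty":0,"tz":0,"rx":0,"ry":0,"rz":0,"grip":0.5},{"tx":0,"ty":0,"tz":0,"rx":0,"ry":0,"rz":0,"grip":0.5},{"tx":0,"ty":0,"tz":0,"rx":0,"ry":0,"rz":0,"grip":0.4}], newtons=25)

```text
t: 3.0
position: [0.448, 0.3602, 0.253]
ee_rot: [0.0, 0.422, 0.907, 0.001]
force: [-0.0, -0.1, -0.6]
opening: 0.634
```

```bash
python3 go.py 39 .4475 .3597 .249
```

```text
t 3.0 pos [0.448  0.3602 0.253 ] rot err [-0.09  0.1  -1.08] F [-0.  -0.1 -0.6] M [-0.03  0.03 -0.01] op 0.634 dp [-0.0005 -0.0005 -0.004 ]
```

Emit:
apply_moves(deltas=[{"tx":0,"ty":0,"tz":0,"rx":0,"ry":0,"rz":0,"grip":0.4},{"tx":0,"ty":0,"tz":0,"rx":0,"ry":0,"rz":0,"grip":0.4},{"tx":0,"ty":0,"tz":0,"rx":0,"ry":0,"rz":0,"grip":0.4}], newtons=25)

```text
t: 3.3
position: [0.4479, 0.3601, 0.2529]
ee_rot: [0.0, 0.422, 0.907, 0.001]
force: [-0.7, -0.1, 0.9]
opening: 0.582
```

The opening is 0.58 × 95 mm = 55 mm, so it's holding the cartridge. Lifting.

Emit:
apply_moves(deltas=[{"tx":0,"ty":0,"tz":0.015,"rx":0,"ry":0,"rz":0,"grip":0.4},{"tx":0,"ty":0,"tz":0.03,"rx":0,"ry":0,"rz":0,"grip":0.4},{"tx":0,"ty":0,"tz":0.035,"rx":0,"ry":0,"rz":0,"grip":0.4},{"tx":0,"ty":0,"tz":0.03,"rx":0,"ry":0,"rz":0,"grip":0.4},{"tx":0,"ty":0,"tz":0.03,"rx":0,"ry":0,"rz":0,"grip":0.4}], newtons=30)

```text
t: 3.8
position: [0.4469, 0.3594, 0.391]
ee_rot: [-0.003, 0.422, 0.907, -0.005]
force: [0.3, 0.2, -3.9]
opening: 0.589
```

```bash
python3 go.py 7.6 .6243 .0423 .42
```

```text
t 3.8 pos [0.4469 0.3594 0.391 ] rot err [  0.16  -0.66 -32.47] F [ 0.3  0.2 -3.9] M [-0.03 -0.03  0.01] op 0.589 dp [ 0.1774 -0.3171  0.029 ]
```

Emit:
apply_moves(deltas=[{"tx":0.012,"ty":-0.022,"tz":0.01,"rx":0,"ry":0,"rz":-2,"grip":0.4},{"tx":0.018,"ty":-0.032,"tz":0.005,"rx":0,"ry":0,"rz":-3.3,"grip":0.4},{"tx":0.018,"ty":-0.032,"tz":0,"rx":0,"ry":0,"rz":-3.3,"grip":0.4},{"tx":0.018,"ty":-0.032,"tz":0,"rx":0,"ry":0,"rz":-3.3,"grip":0.4},{"tx":0.018,"ty":-0.032,"tz":0,"rx":0,"ry":0,"rz":-3.3,"grip":0.4}])

```text
t: 4.3
position: [0.5306, 0.2078, 0.4099]
ee_rot: [-0.003, 0.539, 0.842, -0.002]
force: [0.9, -0.1, -3.9]
opening: 0.587
```

```bash
python3 go.py 7.6 .6243 .0423 .42
```

```text
t 4.3 pos [0.5306 0.2078 0.4099] rot err [ -0.02  -0.37 -17.17] F [ 0.9 -0.1 -3.9] M [-0.04 -0.04 -0.03] op 0.587 dp [ 0.0937 -0.1655  0.0101]
```

Emit:
apply_moves(deltas=[{"tx":0.018,"ty":-0.032,"tz":0,"rx":0,"ry":0,"rz":-3.4,"grip":0.4},{"tx":0.018,"ty":-0.032,"tz":0,"rx":0,"ry":0,"rz":-3.4,"grip":0.4},{"tx":0.018,"ty":-0.032,"tz":0,"rx":0,"ry":0,"rz":-3.4,"grip":0.4},{"tx":0.018,"ty":-0.032,"tz":0,"rx":0,"ry":0,"rz":-3.4,"grip":0.4},{"tx":0.01,"ty":-0.018,"tz":0,"rx":0,"ry":0,"rz":-2.4,"grip":0.4}])

```text
t: 4.8
position: [0.6155, 0.0535, 0.4072]
ee_rot: [-0.004, 0.656, 0.755, -0.003]
force: [-0.1, 0.5, -3.8]
opening: 0.588
```

Emit:
apply_moves(deltas=[{"tx":0,"ty":0,"tz":0,"rx":0,"ry":0,"rz":0,"grip":0.4},{"tx":0,"ty":0,"tz":0,"rx":0,"ry":0,"rz":0,"grip":0.4}])

```text
t: 5.0
position: [0.6164, 0.0508, 0.4056]
ee_rot: [-0.005, 0.658, 0.753, -0.004]
force: [0.0, 0.1, -3.7]
opening: 0.587
```

```bash
python3 go.py 7.6 .6243 .0423 .42
```

```text
t 5.0 pos [0.6164 0.0508 0.4056] rot err [-0.06 -0.73 -0.13] F [ 0.   0.1 -3.7] M [-0.12  0.07 -0.02] op 0.587 dp [ 0.0079 -0.0085  0.0144]
```

Emit:
apply_moves(deltas=[{"tx":0.008,"ty":-0.0085,"tz":0,"rx":0,"ry":-0.7,"rz":0,"grip":0.4},{"tx":0,"ty":0,"tz":-0.02,"rx":0,"ry":0,"rz":0,"grip":0.4},{"tx":0,"ty":0,"tz":0,"rx":0,"ry":0,"rz":0,"grip":0.4},{"tx":0,"ty":0,"tz":0,"rx":0,"ry":0,"rz":0,"grip":0.4}])

```text
t: 5.4
position: [0.6248, 0.044, 0.3856]
ee_rot: [0.0, 0.656, 0.755, 0.001]
force: [0.6, 0.0, -3.6]
opening: 0.585
```

```bash
python3 go.py 7.6 .6243 .0423 .265; python3 - <<'E'
from h import *
s=bot.sense()
im=bot.camera("scene")[:,:,::-1].copy(); b=bot.camera("top")[:,:,::-1].copy()
f=lambda a:cv2.resize(a,None,fx=3,fy=3,interpolation=cv2.INTER_CUBIC)
cv2.imwrite("pics/c5.png",np.hstack([f(im[120:290,250:380]),f(b[140:310,210:330])]))
E
```

```text
t 5.4 pos [0.6248 0.044  0.3856] rot err [-0.07  0.09 -0.44] F [ 0.6  0.  -3.6] M [-0.14 -0.02 -0.02] op 0.585 dp [-0.0005 -0.0017 -0.1206]
```

View pics/c5.png

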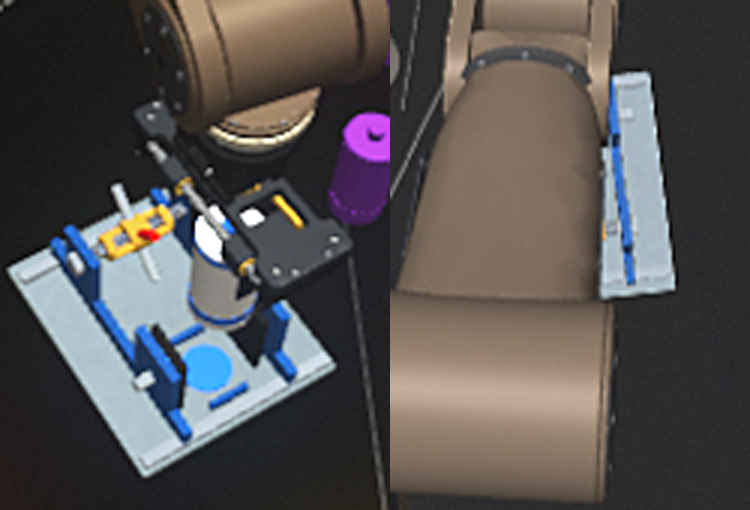

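Emit:
apply_moves(deltas=[{"tx":0,"ty":-0.0017,"tz":-0.03,"rx":0,"ry":0,"rz":-0.4,"grip":0.4},{"tx":0,"ty":0,"tz":-0.02,"rx":0,"ry":0,"rz":0,"grip":0.4},{"tx":0,"ty":0,"tz":0,"rx":0,"ry":0,"rz":0,"grip":0.4},{"tx":0,"ty":0,"tz":0,"rx":0,"ry":0,"rz":0,"grip":0.4}])

```text
t: 5.9
position: [0.6251, 0.0431, 0.3384]
ee_rot: [0.003, 0.658, 0.753, 0.003]
force: [0.7, -0.2, -3.3]
opening: 0.584
```

```bash
python3 go.py 7.6 .6243 .0423 .265; python3 - <<'E'
from h import *
s=bot.sense()
im=bot.camera("scene")[:,:,::-1].copy()
f=6;x0,y0=275,170
c=cv2.resize(im[y0:y0+100,x0:x0+100],None,fx=f,fy=f,interpolation=cv2.INTER_CUBIC)
a=np.linspace(0,2*np.pi,60)
p=s["position"]
def dr(X,col):
    for q in (proj("scene",X)-[x0,y0]+.5)*f: cv2.circle(c,tuple(int(v) for v in q),1,col,-1)
ring=np.c_[.028*np.cos(a),.028*np.sin(a),0*a]
dr(ring+[p[0],p[1],p[2]-.253],(0,0,255)); dr(ring+[p[0],p[1],p[2]-.143],(0,0,255))
dr(ring+[.6243,.0423,.012],(0,255,0))
cv2.imwrite("pics/c6.png",c)
E
```

```text
t 5.9 pos [0.6251 0.0431 0.3384] rot err [-0.06  0.43 -0.11] F [ 0.7 -0.2 -3.3] M [-0.11  0.02  0.03] op 0.584 dp [-0.0008 -0.0008 -0.0734]
```

View pics/c6.png

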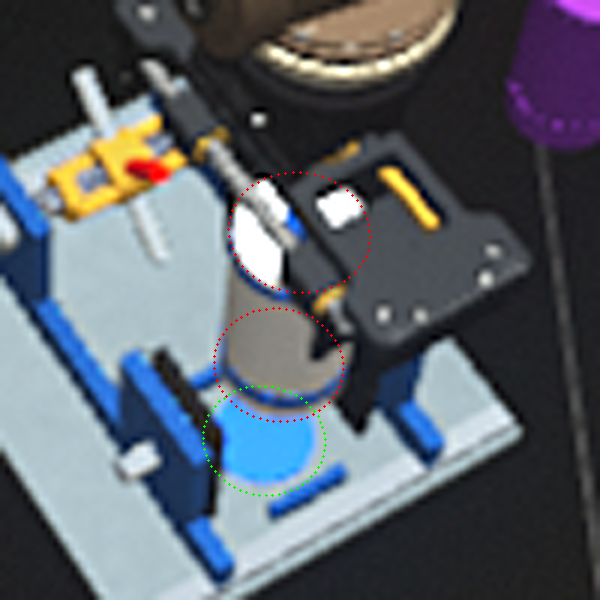

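Emit:
apply_moves(deltas=[{"tx":-0.0008,"ty":-0.0008,"tz":-0.025,"rx":0,"ry":0.4,"rz":0,"grip":0.4},{"tx":0,"ty":0,"tz":-0.02,"rx":0,"ry":0,"rz":0,"grip":0.4},{"tx":0,"ty":0,"tz":-0.005,"rx":0,"ry":0,"rz":0,"grip":0.4},{"tx":0,"ty":0,"tz":0,"rx":0,"ry":0,"rz":0,"grip":0.4}])

```text
t: 6.35
position: [0.6252, 0.0425, 0.2932]
ee_rot: [0.003, 0.658, 0.753, 0.003]
force: [-0.2, -0.7, -3.2]
opening: 0.585
```

```bash
python3 go.py 7.6 .6243 .0423 .265
```

```text
t 6.35 pos [0.6252 0.0425 0.2932] rot err [-0.04  0.53 -0.16] F [-0.2 -0.7 -3.2] M [-0.17  0.   -0.01] op 0.585 dp [-0.0009 -0.0002 -0.0282]
```

Emit:
apply_moves(deltas=[{"tx":-0.001,"ty":0,"tz":-0.012,"rx":0,"ry":0.6,"rz":0,"grip":0.4},{"tx":0,"ty":0,"tz":-0.005,"rx":0,"ry":0,"rz":0,"grip":0.4},{"tx":0,"ty":0,"tz":-0.003,"rx":0,"ry":0,"rz":0,"grip":0.4}])

```text
t: 6.65
position: [0.6247, 0.0426, 0.2749]
ee_rot: [0.001, 0.658, 0.753, 0.001]
force: [-0.9, 0.2, -3.1]
opening: 0.586
```

```bash
python3 go.py 7.6 .6243 .0423 .265
```

```text
t 6.65 pos [0.6247 0.0426 0.2749] rot err [-0.03  0.14 -0.16] F [-0.9  0.2 -3.1] M [-0.05  0.04 -0.04] op 0.586 dp [-0.0004 -0.0003 -0.0099]
```

Emit:
apply_moves(deltas=[{"tx":0,"ty":0,"tz":-0.004,"rx":0,"ry":0,"rz":0,"grip":0.4},{"tx":0,"ty":0,"tz":-0.003,"rx":0,"ry":0,"rz":0,"grip":0.4},{"tx":0,"ty":0,"tz":-0.002,"rx":0,"ry":0,"rz":0,"grip":0.4}])

```text
t: 6.95
position: [0.6248, 0.0426, 0.2655]
ee_rot: [0.001, 0.658, 0.753, 0.001]
force: [-0.1, -0.1, -3.1]
opening: 0.584
```

```bash
python3 go.py 7.6 .6243 .0423 .265
```

```text
t 6.95 pos [0.6248 0.0426 0.2655] rot err [-0.03  0.17 -0.17] F [-0.1 -0.1 -3.1] M [-0.08  0.03  0.03] op 0.584 dp [-0.0005 -0.0003 -0.0005]
```

Emit:
apply_moves(deltas=[{"tx":0,"ty":0,"tz":-0.001,"rx":0,"ry":0,"rz":0,"grip":0.4},{"tx":0,"ty":0,"tz":-0.001,"rx":0,"ry":0,"rz":0,"grip":0.4}])

```text
t: 7.15
position: [0.6248, 0.0425, 0.2649]
ee_rot: [0.001, 0.658, 0.753, 0.001]
force: [-5.6, -0.7, 12.6]
opening: 0.586
```

Contact came at the expected height (12.6 N at TCP z = 0.265). Releasing.

Emit:
apply_moves(deltas=[{"tx":0,"ty":0,"tz":0.0005,"rx":0,"ry":0,"rz":0,"grip":0.65},{"tx":0,"ty":0,"tz":0,"rx":0,"ry":0,"rz":0,"grip":0.75},{"tx":0,"ty":0,"tz":0,"rx":0,"ry":0,"rz":0,"grip":0.8},{"tx":0,"ty":0,"tz":0,"rx":0,"ry":0,"rz":0,"grip":0.8}])

```text
t: 7.55
position: [0.6252, 0.0425, 0.2669]
ee_rot: [0.002, 0.658, 0.753, 0.002]
force: [0.0, -0.2, 0.1]
opening: 0.79
```

```bash
python3 go.py 7.6 .6243 .0423 .265
```

```text
t 7.55 pos [0.6252 0.0425 0.2669] rot err [-0.02  0.39 -0.17] F [ 0.  -0.2  0.1] M [-0.13 -0.02 -0.03] op 0.79 dp [-0.0009 -0.0002 -0.0019]
```

Free of load. Rising straight up.

Emit:
apply_moves(deltas=[{"tx":0,"ty":0,"tz":0.02,"rx":0,"ry":0,"rz":0,"grip":0.8},{"tx":0,"ty":0,"tz":0.03,"rx":0,"ry":0,"rz":0,"grip":0.8},{"tx":0,"ty":0,"tz":0.035,"rx":0,"ry":0,"rz":0,"grip":0.8},{"tx":0,"ty":0,"tz":0.03,"rx":0,"ry":0,"rz":0,"grip":0.8},{"tx":0,"ty":0,"tz":0.03,"rx":0,"ry":0,"rz":0,"grip":0.8}])

```text
t: 8.05
position: [0.6246, 0.0425, 0.412]
ee_rot: [-0.001, 0.658, 0.753, -0.0]
force: [0.3, 0.9, -0.0]
opening: 0.799
```

```bash
python3 - <<'E'
from h import *
s=bot.sense(); print(s["position"],s["joint_positions"].round(2))
im=bot.camera("scene")[:,:,::-1].copy();cv2.imwrite("pics/s7.png",im)
f=6;x0,y0=250,165
c=cv2.resize(im[y0:y0+100,x0:x0+130],None,fx=f,fy=f,interpolation=cv2.INTER_CUBIC)
cv2.imwrite("pics/c7.png",c)
E
```

```text
[0.62459232 0.04247815 0.41203336] [-0.04  0.49  1.55  0.    1.11 -0.17]
```

View pics/c7.png

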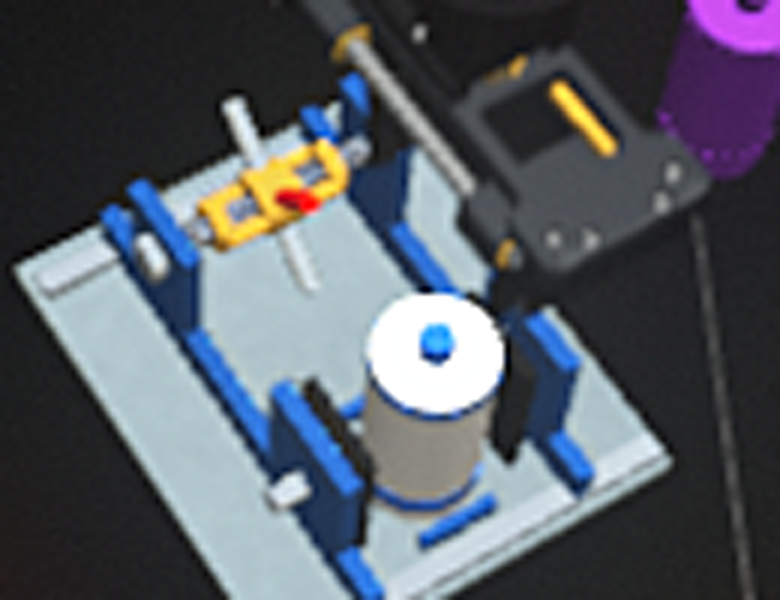

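The cartridge stands upright on the seat, top at crop px (436,340), between the lips and clear of both pads. The red bar leans about 0.75 rad towards the seat. Next I'll shut the fingers and push the bar that leans back towards the robot.

Emit:
apply_moves(deltas=[{"tx":-0.025,"ty":-0.0033,"tz":0,"rx":0,"ry":0,"rz":0,"grip":0.4},{"tx":-0.037,"ty":-0.0049,"tz":0,"rx":0,"ry":0,"rz":0,"grip":0},{"tx":-0.037,"ty":-0.0049,"tz":0,"rx":0,"ry":0,"rz":0,"grip":0},{"tx":-0.037,"ty":-0.0049,"tz":0,"rx":0,"ry":0,"rz":0,"grip":0},{"tx":-0.037,"ty":-0.0049,"tz":0,"rx":0,"ry":0,"rz":0,"grip":0}], newtons=20)

```text
t: 8.6
position: [0.4487, 0.0194, 0.4183]
ee_rot: [0.004, 0.657, 0.754, 0.004]
force: [-0.5, 0.3, 0.1]
opening: 0.436
```

Emit:
apply_moves(deltas=[{"tx":0,"ty":0,"tz":0,"rx":0,"ry":0,"rz":0,"grip":0},{"tx":0,"ty":0,"tz":0,"rx":0,"ry":0,"rz":0,"grip":0},{"tx":0,"ty":0,"tz":0,"rx":0,"ry":0,"rz":0,"grip":0}])

```text
t: 8.9
position: [0.4455, 0.0192, 0.419]
ee_rot: [0.005, 0.658, 0.753, 0.004]
force: [-0.4, -0.0, -0.2]
opening: 0.185
```

```bash
cat > cr.py <<'E'
import sys
from h import *
from scipy.spatial.transform import Rotation as R
A=np.array([.5005,.0262,.075]); al=np.radians(7.6); u=np.array([np.cos(al),np.sin(al),0]); v=np.array([-u[1],u[0],0])
s=bot.sense(); q=s["ee_rot"]; r=R.from_quat([q[1],q[2],q[3],q[0]])
a=np.radians((7.6+90)/2); rt=R.from_quat([np.cos(a),np.sin(a),0,0])
tip=s["position"]+r.apply([0,0,.1901])-A; F=-s["force"]
X,Y,Z=tip@u,tip@v,tip[2]
FT=float(sys.argv[1]) if len(sys.argv)>1 else .012   # half thickness in x
print("t",round(s["t"],2),"tip rel axis XYZ mm",(np.array([X,Y,Z])*1e3).round(1),"roterr",(rt*r.inv()).as_rotvec(degrees=True).round(2),"op",round(s["opening"],3))
fx,fz=F@u,F[2]
# bar angle with edge contact: back face corner (X+FT,Z): perp distance 5mm
Xe=X+FT; rho=np.hypot(Xe,Z); ps=np.arctan2(Xe,Z); phi=ps+np.arcsin(min(1,.005/rho))
rr=rho*np.cos(phi-ps)
if rr>.048 or phi<0:
    # end corner touches the vertical face: 48 sin(phi)-5cos(phi)=Xe
    g=np.linspace(-1.3,.6,2000); phi2=g[np.argmin(abs(.048*np.sin(g)-.005*np.cos(g)-Xe))]; 
    Zc=.048*np.cos(phi2)+.005*np.sin(phi2); print("face contact phi",phi2.round(3)); Xc=Xe
else: Zc=Z;Xc=Xe
print("Fpush x,y,z",[round(float(w),1) for w in(fx,F@v,fz)],"edge phi",round(float(phi),3),"r mm",round(rr*1e3,1),"tau",round(float(Zc*fx-Xc*fz),3),"M",s["wrist_torque"].round(2),"pos",s["position"].round(4))
E
python3 cr.py
```

```text
t 8.9 tip rel axis XYZ mm [-53.1   0.  153.9] roterr [ 0.01  0.73 -0.17] op 0.185
face contact phi -0.915
Fpush x,y,z [0.4, -0.0, 0.2] edge phi -0.229 r mm 159.2 tau 0.021 M [-0.1  -0.    0.01] pos [0.4455 0.0192 0.419 ]
```

Emit:
apply_moves(deltas=[{"tx":-0.008,"ty":-0.001,"tz":-0.01,"rx":0,"ry":0.7,"rz":0,"grip":0},{"tx":0,"ty":0,"tz":-0.03,"rx":0,"ry":0,"rz":0,"grip":0},{"tx":0,"ty":0,"tz":-0.03,"rx":0,"ry":0,"rz":0,"grip":0},{"tx":0,"ty":0,"tz":-0.01,"rx":0,"ry":0,"rz":0,"grip":0}])

```text
t: 9.3
position: [0.4379, 0.0183, 0.3355]
ee_rot: [0.001, 0.657, 0.754, 0.0]
force: [0.2, -0.3, 0.3]
opening: 0.005
```

```bash
python3 cr.py;  python3 - <<'E'
from h import *
im=bot.camera("scene")[:,:,::-1].copy();cv2.imwrite("pics/s8.png",im)
f=6;x0,y0=250,135
cv2.imwrite("pics/c8.png",cv2.resize(im[y0:y0+100,x0:x0+130],None,fx=f,fy=f,interpolation=cv2.INTER_CUBIC))
E
```

```text
t 9.3 tip rel axis XYZ mm [-62.8   0.4  70.4] roterr [ 0.03  0.09 -0.23] op 0.005
face contact phi -1.3
Fpush x,y,z [-0.1, 0.4, -0.3] edge phi -0.568 r mm 86.6 tau -0.016 M [-0.12  0.08 -0.04] pos [0.4379 0.0183 0.3355]
```

View pics/c8.png

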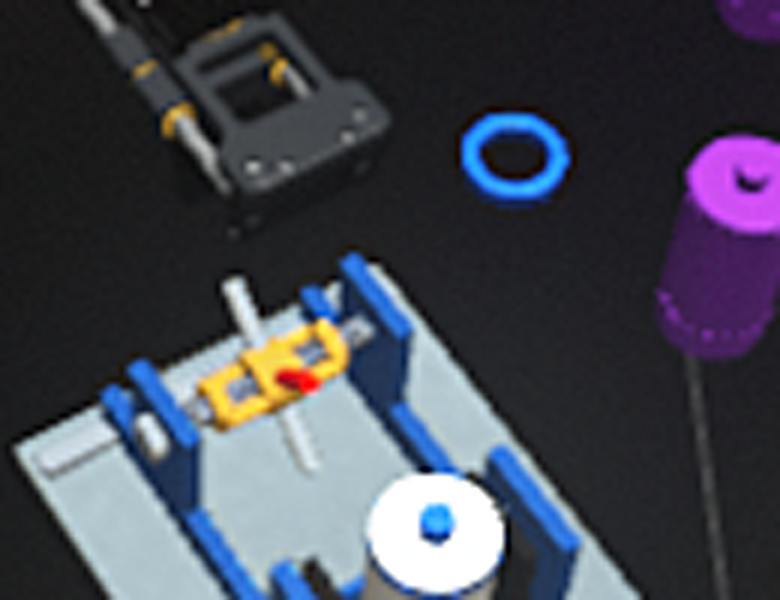

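The shut fingers (tip near crop px (240,225)) line up with the steel bar whose end is at (235,285). Lowering behind it.

Emit:
apply_moves(deltas=[{"tx":0,"ty":0,"tz":-0.025,"rx":0,"ry":0,"rz":0,"grip":0},{"tx":0,"ty":0,"tz":-0.014,"rx":0,"ry":0,"rz":0,"grip":0},{"tx":0,"ty":0,"tz":0,"rx":0,"ry":0,"rz":0,"grip":0},{"tx":0,"ty":0,"tz":0,"rx":0,"ry":0,"rz":0,"grip":0}])

```text
t: 9.75
position: [0.4385, 0.0184, 0.2932]
ee_rot: [-0.001, 0.657, 0.754, -0.001]
force: [-0.3, -0.0, -0.4]
opening: 0.008
```

```bash
python3 cr.py
```

```text
t 9.75 tip rel axis XYZ mm [-63.2   0.5  28.1] roterr [ 0.   -0.21 -0.26] op 0.008
face contact phi -1.3
Fpush x,y,z [0.3, -0.0, 0.4] edge phi -0.983 r mm 58.1 tau 0.024 M [-0.08  0.07  0.  ] pos [0.4385 0.0184 0.2932]
```

Emit:
apply_moves(deltas=[{"tx":0.004,"ty":0.0005,"tz":0,"rx":0,"ry":0,"rz":0,"grip":0},{"tx":0.004,"ty":0.0005,"tz":0,"rx":0,"ry":0,"rz":0,"grip":0},{"tx":0.004,"ty":0.0005,"tz":0,"rx":0,"ry":0,"rz":0,"grip":0},{"tx":0.003,"ty":0.0004,"tz":0,"rx":0,"ry":0,"rz":0,"grip":0}])

```text
t: 10.15
position: [0.4551, 0.0204, 0.2953]
ee_rot: [0.0, 0.657, 0.754, -0.0]
force: [0.5, -0.4, 0.1]
opening: 0.003
```

```bash
python3 cr.py
```

```text
t 10.15 tip rel axis XYZ mm [-45.9   0.2  30.2] roterr [ 0.02 -0.02 -0.27] op 0.003
face contact phi -0.675
Fpush x,y,z [-0.4, 0.5, -0.1] edge phi -0.732 r mm 45.1 tau -0.019 M [-0.04  0.08  0.05] pos [0.4551 0.0204 0.2953]
```

Emit:
apply_moves(deltas=[{"tx":0.003,"ty":0.0004,"tz":0,"rx":0,"ry":0,"rz":0,"grip":0},{"tx":0.003,"ty":0.0004,"tz":0,"rx":0,"ry":0,"rz":0,"grip":0},{"tx":0.003,"ty":0.0004,"tz":0,"rx":0,"ry":0,"rz":0,"grip":0}])

```text
t: 10.45
position: [0.4616, 0.0215, 0.2951]
ee_rot: [-0.005, 0.656, 0.754, -0.005]
force: [-16.5, -10.0, 15.5]
opening: 0.007
```

```bash
python3 cr.py
```

```text
t 10.45 tip rel axis XYZ mm [-41.9   0.6  30. ] roterr [ 0.06 -0.8  -0.37] op 0.007
face contact phi -0.563
Fpush x,y,z [17.7, 7.7, -15.5] edge phi -0.664 r mm 42.0 tau 0.208 M [-1.96  3.2   0.  ] pos [0.4616 0.0215 0.2951]
```

The force is high, with a lot of downward friction. The bar's end rises as it turns, so I should follow its arc. Backing off slightly before following it.

Emit:
apply_moves(deltas=[{"tx":-0.006,"ty":-0.0008,"tz":0,"rx":0,"ry":-0.6,"rz":0,"grip":0},{"tx":0,"ty":0,"tz":0,"rx":0,"ry":0,"rz":0,"grip":0}])

```text
t: 10.65
position: [0.4552, 0.0206, 0.2951]
ee_rot: [-0.001, 0.656, 0.755, -0.002]
force: [0.2, 0.5, 0.2]
opening: 0.008
```

```bash
python3 cr.py;  python3 - <<'E'
from h import *
im=bot.camera("scene")[:,:,::-1].copy()
f=8;x0,y0=260,155
cv2.imwrite("pics/c9.png",cv2.resize(im[y0:y0+70,x0:x0+90],None,fx=f,fy=f,interpolation=cv2.INTER_CUBIC))
E
```

```text
t 10.65 tip rel axis XYZ mm [-46.5   0.3  30. ] roterr [ 0.07 -0.25 -0.37] op 0.008
face contact phi -0.694
Fpush x,y,z [-0.3, -0.4, -0.2] edge phi -0.745 r mm 45.5 tau -0.016 M [-0.07  0.04 -0.01] pos [0.4552 0.0206 0.2951]
```

View pics/c9.png

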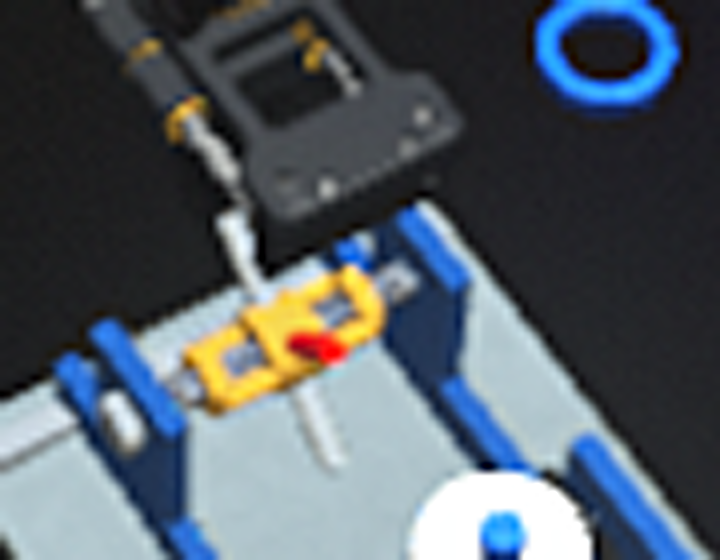

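```bash
python3 - <<'E'
from h import *
A=np.array([.5005,.0262,.075]); al=np.radians(7.6); u=np.array([np.cos(al),np.sin(al),0])
print("axis",(proj("scene",A)))
for th in(.5,.6,.7,.8,.9):
    print(th,*[proj("scene",A+.048*(np.sin(t)*u+np.array([0,0,np.cos(t)])))[0].round(1) for t in(th,th+np.pi/2,th-np.pi/2)])
E
```

```text
axis [[295.09461732 197.8525077 ]]
0.5 [300.1 195.4] [303.  213.3] [287.2 182.4]
0.6 [300.9 197.1] [302.5 213.4] [287.6 182.1]
0.7 [301.6 198.7] [301.9 213.4] [288.2 182.1]
0.8 [302.3 200.3] [301.2 213.1] [288.8 182.2]
0.9 [302.9 201.9] [300.5 212.8] [289.6 182.4]
```

The tip was level with the lowest corner of the bar's end, so it pushed on the end face. I'll go lower (about 14 mm of overlap) and then follow the arc.

Emit:
apply_moves(deltas=[{"tx":-0.01,"ty":-0.0013,"tz":0,"rx":0,"ry":-0.2,"rz":0.3,"grip":0},{"tx":0,"ty":0,"tz":-0.014,"rx":0,"ry":0,"rz":0,"grip":0},{"tx":0,"ty":0,"tz":0,"rx":0,"ry":0,"rz":0,"grip":0},{"tx":0,"ty":0,"tz":0,"rx":0,"ry":0,"rz":0,"grip":0}])

```text
t: 11.1
position: [0.4447, 0.0193, 0.2815]
ee_rot: [0.001, 0.654, 0.757, 0.0]
force: [0.2, -0.2, 0.2]
opening: 0.005
```

```bash
python3 cr.py
```

```text
t 11.1 tip rel axis XYZ mm [-55.9   0.2  16.4] roterr [ 0.08  0.1  -0.73] op 0.005
face contact phi -1.039
Fpush x,y,z [-0.1, 0.2, -0.2] edge phi -1.106 r mm 46.6 tau -0.012 M [-0.08  0.03  0.01] pos [0.4447 0.0193 0.2815]
```

Emit:
apply_moves(deltas=[{"tx":0.004,"ty":0.0005,"tz":0,"rx":0,"ry":0,"rz":-0.7,"grip":0},{"tx":0.002,"ty":0.0003,"tz":0,"rx":0,"ry":0,"rz":0,"grip":0},{"tx":0,"ty":0,"tz":0,"rx":0,"ry":0,"rz":0,"grip":0}])

```text
t: 11.4
position: [0.4514, 0.0201, 0.2825]
ee_rot: [0.002, 0.659, 0.752, 0.001]
force: [-0.1, 0.4, 0.1]
opening: 0.005
```

```bash
python3 cr.py
```

```text
t 11.4 tip rel axis XYZ mm [-48.9   0.1  17.4] roterr [0.08 0.19 0.04] op 0.005
face contact phi -0.766
Fpush x,y,z [0.1, -0.4, -0.1] edge phi -1.007 r mm 40.5 tau -0.003 M [-0.11  0.11  0.  ] pos [0.4514 0.0201 0.2825]
```

Emit:
apply_moves(deltas=[{"tx":0.002,"ty":0.0003,"tz":0,"rx":0,"ry":0,"rz":0,"grip":0},{"tx":0.002,"ty":0.0003,"tz":0,"rx":0,"ry":0,"rz":0,"grip":0}])

```text
t: 11.6
position: [0.4544, 0.0208, 0.2824]
ee_rot: [-0.0, 0.659, 0.752, -0.001]
force: [-12.0, -4.9, 4.5]
opening: 0.003
```

```bash
python3 cr.py
```

```text
t 11.6 tip rel axis XYZ mm [-46.7   0.5  17.3] roterr [ 0.08 -0.09  0.01] op 0.003
face contact phi -0.699
Fpush x,y,z [12.6, 3.3, -4.5] edge phi -0.98 r mm 38.5 tau 0.265 M [-1.01  2.18  0.03] pos [0.4544 0.0208 0.2824]
```

Emit:
apply_moves(deltas=[{"tx":0.0022,"ty":0.0003,"tz":0.002,"rx":0,"ry":0,"rz":0,"grip":0},{"tx":0.0023,"ty":0.0003,"tz":0.0019,"rx":0,"ry":0,"rz":0,"grip":0},{"tx":0.0024,"ty":0.0003,"tz":0.0018,"rx":0,"ry":0,"rz":0,"grip":0}])

```text
t: 11.9
position: [0.4591, 0.0218, 0.2871]
ee_rot: [-0.005, 0.658, 0.753, -0.005]
force: [-4.0, -2.7, -1.9]
opening: 0.002
```

```bash
python3 cr.py .0095
```

```text
t 11.9 tip rel axis XYZ mm [-44.    1.2  22. ] roterr [ 0.06 -0.74 -0.03] op 0.002
face contact phi -0.694
Fpush x,y,z [4.3, 2.1, 1.9] edge phi -0.881 r mm 40.7 tau 0.212 M [-0.5   0.98 -0.02] pos [0.4591 0.0218 0.2871]
```

Emit:
apply_moves(deltas=[{"tx":0.003,"ty":0.0003,"tz":0.0022,"rx":0,"ry":-0.4,"rz":0,"grip":0},{"tx":0.003,"ty":0.0003,"tz":0.002,"rx":0,"ry":-0.3,"rz":0,"grip":0},{"tx":0.003,"ty":0.0003,"tz":0.0018,"rx":0,"ry":-0.3,"rz":0,"grip":0},{"tx":0.0032,"ty":0.0003,"tz":0.0016,"rx":0,"ry":-0.2,"rz":0,"grip":0}])

```text
t: 12.3
position: [0.4662, 0.0228, 0.2934]
ee_rot: [-0.006, 0.658, 0.753, -0.006]
force: [-11.5, -3.7, 5.2]
opening: 0.003
```

```bash
python3 cr.py .0095
```

```text
t 12.3 tip rel axis XYZ mm [-37.5   1.3  28.3] roterr [ 0.07 -0.91 -0.14] op 0.003
face contact phi -0.516
Fpush x,y,z [11.9, 2.1, -5.2] edge phi -0.654 r mm 39.5 tau 0.32 M [-0.94  2.18  0.04] pos [0.4662 0.0228 0.2934]
```

Emit:
apply_moves(deltas=[{"tx":0.004,"ty":0.0005,"tz":0.003,"rx":0,"ry":-0.5,"rz":0,"grip":0},{"tx":0.004,"ty":0.0005,"tz":0.0025,"rx":0,"ry":-0.4,"rz":0,"grip":0},{"tx":0.004,"ty":0.0005,"tz":0.002,"rx":0,"ry":-0.4,"rz":0,"grip":0},{"tx":0.004,"ty":0.0005,"tz":0.002,"rx":0,"ry":-0.3,"rz":0,"grip":0},{"tx":0.004,"ty":0.0005,"tz":0.0015,"rx":0,"ry":-0.3,"rz":0,"grip":0}])

```text
t: 12.8
position: [0.4815, 0.0251, 0.3039]
ee_rot: [-0.001, 0.657, 0.754, -0.002]
force: [-6.6, -1.5, 2.5]
opening: 0.005
```

```bash
python3 cr.py .0095
```

```text
t 12.8 tip rel axis XYZ mm [-19.8   1.2  38.8] roterr [ 0.09 -0.25 -0.22] op 0.005
face contact phi -0.112
Fpush x,y,z [6.7, 0.6, -2.5] edge phi -0.135 r mm 39.8 tau 0.29 M [-0.44  1.22 -0.03] pos [0.4815 0.0251 0.3039]
```

Emit:
apply_moves(deltas=[{"tx":0.003,"ty":0.0003,"tz":0,"rx":0,"ry":-0.3,"rz":0,"grip":0},{"tx":0.003,"ty":0.0003,"tz":0,"rx":0,"ry":-0.2,"rz":0,"grip":0},{"tx":0.003,"ty":0.0003,"tz":0,"rx":0,"ry":-0.2,"rz":0,"grip":0},{"tx":0.003,"ty":0.0003,"tz":0,"rx":0,"ry":-0.2,"rz":0,"grip":0},{"tx":0.003,"ty":0.0003,"tz":0,"rx":0,"ry":-0.2,"rz":0,"grip":0}])

```text
t: 13.3
position: [0.4943, 0.0269, 0.3048]
ee_rot: [0.002, 0.657, 0.754, 0.001]
force: [-6.4, -0.9, 2.9]
opening: 0.008
```

```bash
python3 cr.py .0095
```

```text
t 13.3 tip rel axis XYZ mm [-5.3  1.2 39.7] roterr [ 0.08  0.24 -0.27] op 0.008
Fpush x,y,z [6.4, 0.1, -2.9] edge phi 0.231 r mm 39.6 tau 0.267 M [-0.24  1.25 -0.04] pos [0.4943 0.0269 0.3048]
```

Emit:
apply_moves(deltas=[{"tx":0.003,"ty":0.0003,"tz":-0.0006,"rx":0,"ry":0,"rz":0,"grip":0},{"tx":0.003,"ty":0.0003,"tz":-0.0008,"rx":0,"ry":0,"rz":0,"grip":0},{"tx":0.003,"ty":0.0003,"tz":-0.001,"rx":0,"ry":0,"rz":0,"grip":0}])

```text
t: 13.6
position: [0.5025, 0.028, 0.3032]
ee_rot: [0.0, 0.657, 0.754, -0.001]
force: [-4.9, -0.3, 7.3]
opening: 0.004
```

```bash
python3 cr.py .0095
```

```text
t 13.6 tip rel axis XYZ mm [ 2.   1.2 38.1] roterr [ 0.09 -0.03 -0.3 ] op 0.004
Fpush x,y,z [4.9, -0.4, -7.3] edge phi 0.421 r mm 39.5 tau 0.269 M [-0.21  1.03  0.  ] pos [0.5025 0.028  0.3032]
```

Emit:
apply_moves(deltas=[{"tx":0.003,"ty":0.0003,"tz":-0.0012,"rx":0,"ry":0,"rz":0,"grip":0},{"tx":0.003,"ty":0.0003,"tz":-0.0014,"rx":0,"ry":0,"rz":0,"grip":0}])

```text
t: 13.8
position: [0.5081, 0.0287, 0.3012]
ee_rot: [-0.0, 0.657, 0.754, -0.001]
force: [-6.1, -0.7, 5.7]
opening: 0.005
```

```bash
python3 cr.py .0095
```

```text
t 13.8 tip rel axis XYZ mm [ 7.4  1.2 36.1] roterr [ 0.09 -0.16 -0.32] op 0.005
Fpush x,y,z [6.2, -0.1, -5.7] edge phi 0.562 r mm 39.5 tau 0.318 M [-0.28  1.07  0.  ] pos [0.5081 0.0287 0.3012]
```

Emit:
apply_moves(deltas=[{"tx":0.0022,"ty":0.0002,"tz":-0.0014,"rx":0,"ry":0,"rz":0,"grip":0}])

```text
t: 13.9
position: [0.5103, 0.0289, 0.3002]
ee_rot: [-0.001, 0.657, 0.754, -0.002]
force: [-3.9, -0.1, 8.2]
opening: 0.004
```

```bash
python3 cr.py .0095
```

```text
t 13.9 tip rel axis XYZ mm [ 9.4  1.2 35.1] roterr [ 0.09 -0.2  -0.32] op 0.004
Fpush x,y,z [3.8, -0.4, -8.2] edge phi 0.619 r mm 39.5 tau 0.289 M [-0.19  0.88 -0.01] pos [0.5103 0.0289 0.3002]
```

Emit:
apply_moves(deltas=[{"tx":0.0022,"ty":0.0002,"tz":-0.0014,"rx":0,"ry":0,"rz":0,"grip":0}])

```text
t: 14.0
position: [0.5125, 0.0292, 0.2992]
ee_rot: [-0.001, 0.657, 0.754, -0.002]
force: [-5.4, -0.4, 7.9]
opening: 0.003
```

```bash
python3 cr.py .0095
```

```text
t 14.0 tip rel axis XYZ mm [11.5  1.2 34.1] roterr [ 0.09 -0.22 -0.33] op 0.003
Fpush x,y,z [5.4, -0.3, -7.9] edge phi 0.677 r mm 39.7 tau 0.351 M [-0.19  0.89 -0.01] pos [0.5125 0.0292 0.2992]
```

```bash
python3 - <<'E'
from h import *
M=[]
im=bot.camera("scene")[:,:,::-1].copy(); cv2.imwrite("pics/s10.png",im)
f=7;x0,y0=265,175
cv2.imwrite("pics/c10.png",cv2.resize(im[y0:y0+85,x0:x0+105],None,fx=f,fy=f,interpolation=cv2.INTER_CUBIC))
E
python3 cr.py .0095
```

```text
t 14.05 tip rel axis XYZ mm [11.8  1.1 34. ] roterr [ 0.09 -0.21 -0.33] op -0.001
Fpush x,y,z [2.9, -0.7, -6.3] edge phi 0.685 r mm 39.8 tau 0.232 M [-0.1   0.71 -0.05] pos [0.5127 0.0292 0.2991]
```

View pics/c10.png

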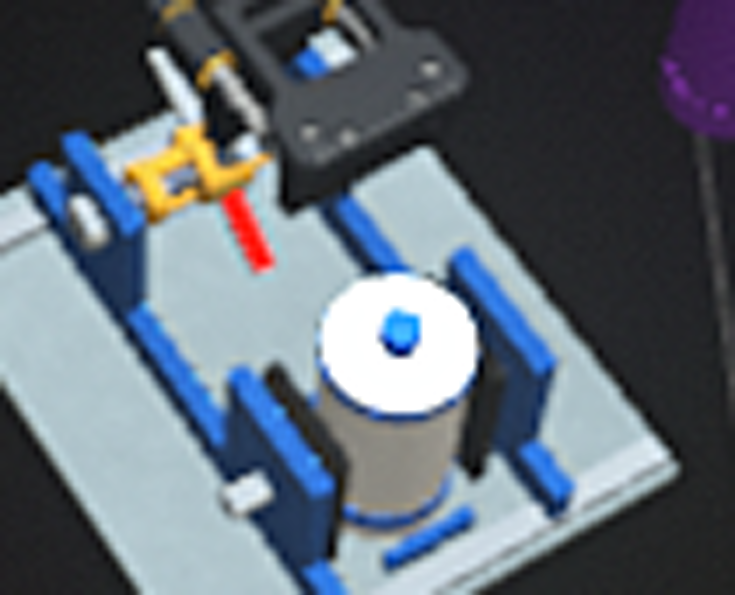

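```bash
cat >> cr.py <<'E'
Mv=s["wrist_torque"]@v-.06
fxm=(Mv-FT*fz)/(.1901)
print("fxM",round(float(fxm),2),"tauM",round(float(Zc*fxm-Xc*fz),3))
E
```

Emit:
apply_moves(deltas=[{"tx":0.002,"ty":0.0002,"tz":-0.0017,"rx":0,"ry":0,"rz":0,"grip":0}])

```text
t: 14.15
position: [0.5147, 0.0295, 0.2979]
ee_rot: [-0.001, 0.656, 0.754, -0.002]
force: [-3.5, 0.7, 8.1]
opening: 0.006
```

```bash
python3 cr.py .0095
```

```text
t 14.15 tip rel axis XYZ mm [13.8  1.1 32.8] roterr [ 0.1  -0.2  -0.34] op 0.006
Fpush x,y,z [3.4, -1.1, -8.1] edge phi 0.742 r mm 39.9 tau 0.301 M [-0.15  0.76 -0.04] pos [0.5147 0.0295 0.2979]
fxM 4.17 tauM 0.325
```

Emit:
apply_moves(deltas=[{"tx":0.002,"ty":0.0002,"tz":-0.0017,"rx":0,"ry":0,"rz":0,"grip":0}])

```text
t: 14.25
position: [0.5168, 0.0297, 0.2967]
ee_rot: [-0.001, 0.656, 0.754, -0.002]
force: [-3.5, 0.8, 7.9]
opening: 0.007
```

```bash
python3 cr.py .0095
```

```text
t 14.25 tip rel axis XYZ mm [15.9  1.1 31.6] roterr [ 0.1  -0.19 -0.34] op 0.007
Fpush x,y,z [3.4, -1.3, -7.9] edge phi 0.801 r mm 40.3 tau 0.307 M [-0.09  0.76  0.01] pos [0.5168 0.0297 0.2967]
fxM 4.11 tauM 0.331
```

Emit:
apply_moves(deltas=[{"tx":0.0018,"ty":0.0001,"tz":-0.0019,"rx":0,"ry":0,"rz":0,"grip":0},{"tx":0.0018,"ty":0.0001,"tz":-0.002,"rx":0,"ry":0,"rz":0,"grip":0}])

```text
t: 14.45
position: [0.5206, 0.0302, 0.2939]
ee_rot: [-0.001, 0.656, 0.754, -0.002]
force: [-3.4, 0.8, 7.5]
opening: 0.003
```

```bash
python3 cr.py .0095
```

```text
t 14.45 tip rel axis XYZ mm [19.9  1.  28.8] roterr [ 0.09 -0.16 -0.35] op 0.003
Fpush x,y,z [3.3, -1.2, -7.5] edge phi 0.917 r mm 40.8 tau 0.315 M [-0.02  0.71 -0.04] pos [0.5206 0.0302 0.2939]
fxM 3.79 tauM 0.33
```

Emit:
apply_moves(deltas=[{"tx":0.0017,"ty":0.0001,"tz":-0.0021,"rx":0,"ry":0,"rz":0,"grip":0}])

```text
t: 14.55
position: [0.5224, 0.0304, 0.2923]
ee_rot: [-0.0, 0.656, 0.754, -0.001]
force: [-3.4, 0.4, 6.7]
opening: 0.004
```

```bash
python3 cr.py .0095
```

```text
t 14.55 tip rel axis XYZ mm [21.8  1.  27.2] roterr [ 0.09 -0.14 -0.36] op 0.004
Fpush x,y,z [3.3, -0.9, -6.7] edge phi 0.977 r mm 41.1 tau 0.298 M [0.02 0.72 0.02] pos [0.5224 0.0304 0.2923]
fxM 3.74 tauM 0.311
```

The torque stays flat at its empty level, so the pads haven't touched yet (θ ≈ 2.55). I'm lifting off to take the next bar, which now leans back.

Emit:
apply_moves(deltas=[{"tx":-0.003,"ty":-0.0004,"tz":0.006,"rx":0,"ry":0,"rz":0,"grip":0},{"tx":0,"ty":0,"tz":0.02,"rx":0,"ry":0,"rz":0,"grip":0},{"tx":0,"ty":0,"tz":0.025,"rx":0,"ry":0,"rz":-0.4,"grip":0},{"tx":-0.02,"ty":-0.0026,"tz":0,"rx":0,"ry":0,"rz":0,"grip":0},{"tx":-0.03,"ty":-0.004,"tz":0,"rx":0,"ry":0,"rz":0,"grip":0}])

```text
t: 15.05
position: [0.4706, 0.0234, 0.3465]
ee_rot: [0.001, 0.659, 0.752, 0.0]
force: [-0.2, -0.4, 0.2]
opening: 0.004
```

```bash
python3 cr.py .0095
```

```text
t 15.05 tip rel axis XYZ mm [-29.6   0.8  81.4] roterr [0.1  0.13 0.02] op 0.004
face contact phi -0.325
Fpush x,y,z [0.3, 0.3, -0.2] edge phi -0.182 r mm 83.7 tau 0.008 M [-0.12  0.04  0.01] pos [0.4706 0.0234 0.3465]
fxM -0.04 tauM -0.006
```

Take a look at the pads before continuing.

Emit:
apply_moves(deltas=[{"tx":-0.015,"ty":-0.0025,"tz":0,"rx":0,"ry":0,"rz":0,"grip":0},{"tx":-0.008,"ty":-0.0012,"tz":0,"rx":0,"ry":0,"rz":0,"grip":0},{"tx":0,"ty":0,"tz":0,"rx":0,"ry":0,"rz":0,"grip":0}])

```text
t: 15.35
position: [0.4444, 0.0195, 0.3483]
ee_rot: [0.002, 0.659, 0.752, 0.001]
force: [0.1, 0.2, 0.4]
opening: 0.003
```

```bash
python3 cr.py .0095; python3 - <<'E'
from h import *
im=bot.camera("scene")[:,:,::-1].copy(); cv2.imwrite("pics/s11.png",im)
f=7;x0,y0=260,170
cv2.imwrite("pics/c11.png",cv2.resize(im[y0:y0+85,x0:x0+105],None,fx=f,fy=f,interpolation=cv2.INTER_CUBIC))
E
```

```text
t 15.35 tip rel axis XYZ mm [-55.6   0.4  83.2] roterr [0.11 0.27 0.03] op 0.003
face contact phi -1.169
Fpush x,y,z [-0.1, -0.2, -0.4] edge phi -0.454 r mm 95.0 tau -0.019 M [-0.13  0.01  0.03] pos [0.4444 0.0195 0.3483]
fxM -0.17 tauM -0.019
```

View pics/c11.png

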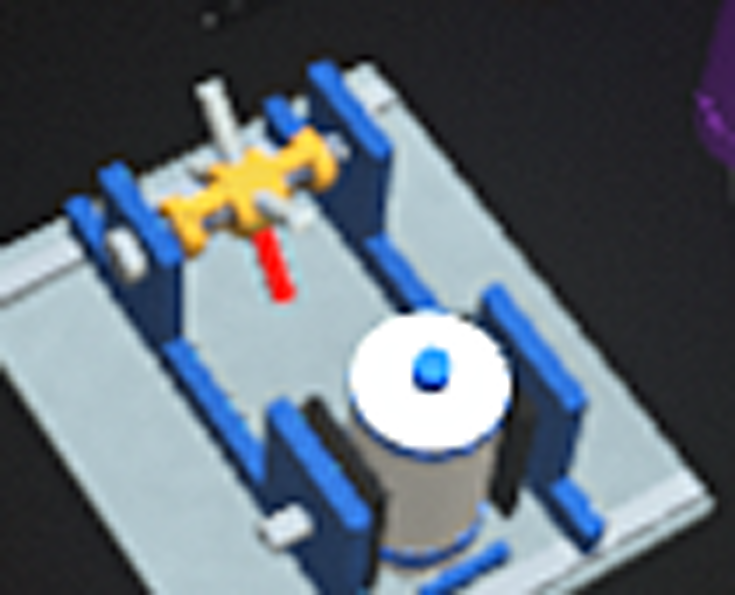

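The cartridge is still upright and centred. The next steel bar's end is at crop px (210,90), leaning back. Lowering behind it.

Emit:
apply_moves(deltas=[{"tx":0,"ty":0,"tz":-0.03,"rx":0,"ry":0.3,"rz":0,"grip":0},{"tx":0,"ty":0,"tz":-0.025,"rx":0,"ry":0,"rz":0,"grip":0},{"tx":0,"ty":0,"tz":-0.004,"rx":0,"ry":0,"rz":0,"grip":0},{"tx":0,"ty":0,"tz":0,"rx":0,"ry":0,"rz":0,"grip":0}])

```text
t: 15.8
position: [0.4483, 0.0197, 0.2888]
ee_rot: [0.003, 0.659, 0.752, 0.001]
force: [-0.5, 0.2, -0.2]
opening: 0.005
```

```bash
python3 cr.py .0095
```

```text
t 15.8 tip rel axis XYZ mm [-51.7  -0.2  23.7] roterr [0.13 0.28 0.03] op 0.005
face contact phi -0.963
Fpush x,y,z [0.5, -0.3, 0.2] edge phi -0.957 r mm 48.2 tau 0.02 M [-0.1   0.09 -0.03] pos [0.4483 0.0197 0.2888]
fxM 0.21 tauM 0.015
```

Approach to contact (expected near X ≈ −41).

Emit:
apply_moves(deltas=[{"tx":0.004,"ty":0.0005,"tz":0,"rx":0,"ry":0,"rz":0,"grip":0},{"tx":0.002,"ty":0.0003,"tz":0,"rx":0,"ry":0,"rz":0,"grip":0},{"tx":0,"ty":0,"tz":0,"rx":0,"ry":0,"rz":0,"grip":0}])

```text
t: 16.1
position: [0.456, 0.0205, 0.2907]
ee_rot: [0.004, 0.659, 0.752, 0.002]
force: [0.4, 0.5, -0.0]
opening: 0.007
```

```bash
python3 cr.py .0095
```

```text
t 16.1 tip rel axis XYZ mm [-43.4  -0.4  25.6] roterr [0.15 0.45 0.02] op 0.007
face contact phi -0.676
Fpush x,y,z [-0.5, -0.4, 0.0] edge phi -0.806 r mm 42.2 tau -0.016 M [-0.14  0.01 -0.01] pos [0.456  0.0205 0.2907]
fxM -0.18 tauM -0.005
```

Emit:
apply_moves(deltas=[{"tx":0.002,"ty":0.0003,"tz":0,"rx":0,"ry":0,"rz":0,"grip":0},{"tx":0.002,"ty":0.0003,"tz":0.001,"rx":0,"ry":0,"rz":0,"grip":0}])

```text
t: 16.3
position: [0.4602, 0.0212, 0.2926]
ee_rot: [0.004, 0.659, 0.752, 0.002]
force: [-3.4, -1.0, -3.3]
opening: 0.007
```

```bash
python3 cr.py .0095
```

```text
t 16.3 tip rel axis XYZ mm [-39.   -0.3  27.5] roterr [0.16 0.51 0.02] op 0.007
face contact phi -0.555
Fpush x,y,z [3.5, 0.6, 3.3] edge phi -0.698 r mm 40.0 tau 0.229 M [-0.24  0.64 -0.  ] pos [0.4602 0.0212 0.2926]
fxM 3.03 tauM 0.212
```

Emit:
apply_moves(deltas=[{"tx":0.0025,"ty":0.0003,"tz":0.0015,"rx":0,"ry":0,"rz":0,"grip":0},{"tx":0.0025,"ty":0.0003,"tz":0.0014,"rx":0,"ry":0,"rz":0,"grip":0},{"tx":0.0025,"ty":0.0003,"tz":0.0014,"rx":0,"ry":-0.2,"rz":0,"grip":0}])

```text
t: 16.6
position: [0.466, 0.0221, 0.2963]
ee_rot: [0.002, 0.659, 0.753, -0.0]
force: [-7.6, -2.5, -0.3]
opening: 0.004
```

```bash
python3 cr.py .0095
```

```text
t 16.6 tip rel axis XYZ mm [-34.3  -0.1  31.2] roterr [ 0.16  0.16 -0.02] op 0.004
face contact phi -0.436
Fpush x,y,z [7.9, 1.5, 0.3] edge phi -0.546 r mm 39.6 tau 0.334 M [-0.67  1.29 -0.03] pos [0.466  0.0221 0.2963]
fxM 6.88 tauM 0.292
```

Emit:
apply_moves(deltas=[{"tx":0.0025,"ty":0.0003,"tz":0.0013,"rx":0,"ry":-0.2,"rz":0,"grip":0},{"tx":0.0025,"ty":0.0003,"tz":0.0012,"rx":0,"ry":-0.2,"rz":0,"grip":0}])

```text
t: 16.8
position: [0.4694, 0.0225, 0.2985]
ee_rot: [0.002, 0.658, 0.753, -0.001]
force: [-7.6, -3.9, 2.3]
opening: 0.003
```

```bash
python3 cr.py .0095
```

```text
t 16.8 tip rel axis XYZ mm [-31.   -0.1  33.4] roterr [ 0.17  0.11 -0.05] op 0.003
face contact phi -0.359
Fpush x,y,z [8.0, 2.9, -2.3] edge phi -0.447 r mm 39.4 tau 0.295 M [-0.74  1.48 -0.04] pos [0.4694 0.0225 0.2985]
fxM 8.04 tauM 0.297
```

Emit:
apply_moves(deltas=[{"tx":0.003,"ty":0.0003,"tz":0.0014,"rx":0,"ry":-0.3,"rz":0,"grip":0},{"tx":0.003,"ty":0.0003,"tz":0.0013,"rx":0,"ry":-0.3,"rz":0,"grip":0},{"tx":0.003,"ty":0.0003,"tz":0.0012,"rx":0,"ry":-0.2,"rz":0,"grip":0}])

```text
t: 17.1
position: [0.4754, 0.0233, 0.3019]
ee_rot: [0.002, 0.658, 0.753, -0.001]
force: [-8.6, -2.7, 1.4]
opening: 0.004
```

```bash
python3 cr.py .0095
```

```text
t 17.1 tip rel axis XYZ mm [-25.   -0.2  36.8] roterr [ 0.19  0.11 -0.1 ] op 0.004
face contact phi -0.222
Fpush x,y,z [8.9, 1.6, -1.4] edge phi -0.273 r mm 39.6 tau 0.387 M [-0.65  1.67 -0.01] pos [0.4754 0.0233 0.3019]
fxM 8.9 tauM 0.385
```

Emit:
apply_moves(deltas=[{"tx":0.0028,"ty":0.0003,"tz":0.001,"rx":0,"ry":-0.2,"rz":0,"grip":0},{"tx":0.0028,"ty":0.0003,"tz":0.0008,"rx":0,"ry":-0.2,"rz":0,"grip":0}])

```text
t: 17.3
position: [0.479, 0.0237, 0.3032]
ee_rot: [0.001, 0.658, 0.753, -0.002]
force: [-10.4, -4.0, 1.6]
opening: 0.002
```

```bash
python3 cr.py .0095
```

```text
t 17.3 tip rel axis XYZ mm [-22.   -0.2  38.1] roterr [ 0.2  -0.06 -0.13] op 0.002
face contact phi -0.158
Fpush x,y,z [10.9, 2.5, -1.6] edge phi -0.191 r mm 39.7 tau 0.486 M [-0.75  1.82  0.01] pos [0.479  0.0237 0.3032]
fxM 9.8 tauM 0.437
```

The torque rose clearly: about 0.29 (empty, same angle) → 0.385 → 0.44–0.46 on my scale. Scaled to the known empty value that is about 0.39 N m, with roughly 0.23 rad of travel since the rise began. It's inside the snug window, so I'm stopping here and backing off.

Emit:
apply_moves(deltas=[{"tx":-0.004,"ty":-0.0005,"tz":-0.0005,"rx":0,"ry":0,"rz":0,"grip":0},{"tx":-0.01,"ty":-0.0013,"tz":0,"rx":0,"ry":0,"rz":0,"grip":0},{"tx":-0.02,"ty":-0.0026,"tz":0,"rx":0,"ry":0,"rz":0,"grip":0},{"tx":-0.01,"ty":-0.0013,"tz":0.01,"rx":0,"ry":0,"rz":0,"grip":0},{"tx":0,"ty":0,"tz":0.03,"rx":0,"ry":0,"rz":0,"grip":0}])

```text
t: 17.8
position: [0.4321, 0.0178, 0.3422]
ee_rot: [-0.001, 0.658, 0.753, -0.003]
force: [-0.2, 0.6, 0.9]
opening: 0.005
```

Emit:
apply_moves(deltas=[{"tx":0,"ty":0,"tz":0.03,"rx":0,"ry":0,"rz":0,"grip":0},{"tx":0,"ty":0,"tz":0.03,"rx":0,"ry":0,"rz":0,"grip":0},{"tx":0,"ty":0,"tz":0.03,"rx":0,"ry":0,"rz":0,"grip":0}])

```text
t: 18.1
position: [0.4302, 0.0177, 0.4379]
ee_rot: [-0.0, 0.658, 0.753, -0.002]
force: [0.4, 0.4, 0.8]
opening: 0.005
```

```bash
python3 cr.py .0095; python3 - <<'E'
from h import *
im=bot.camera("scene")[:,:,::-1].copy(); cv2.imwrite("pics/s12.png",im)
f=7;x0,y0=260,170
cv2.imwrite("pics/c12.png",cv2.resize(im[y0:y0+85,x0:x0+105],None,fx=f,fy=f,interpolation=cv2.INTER_CUBIC))
E
```

```text
t 18.1 tip rel axis XYZ mm [-71.4   0.4 172.8] roterr [ 0.16 -0.17 -0.09] op 0.005
face contact phi -1.3
Fpush x,y,z [-0.4, -0.4, -0.8] edge phi -0.317 r mm 183.5 tau -0.051 M [-0.12  0.11 -0.01] pos [0.4302 0.0177 0.4379]
fxM 0.4 tauM -0.044
```

View pics/c12.png

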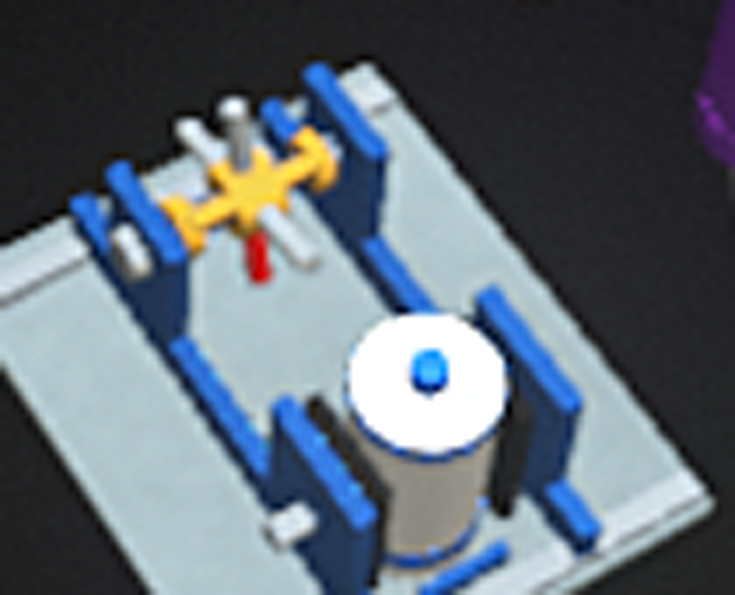

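View pics/s12.png

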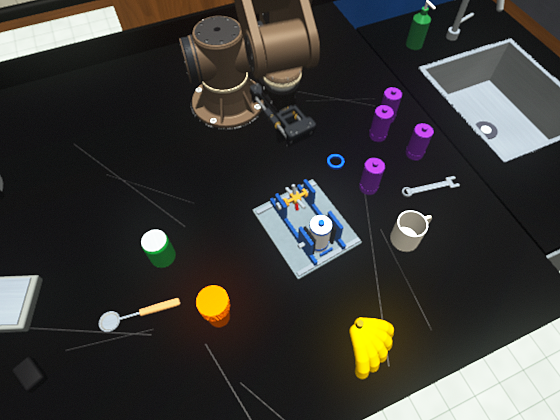

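The picture shows the cartridge upright between both pads, and the bystanders where they were. There is plenty of time, so I'll check it safely: push the same bar again up to about 0.35 N m (real) and see whether it holds still.

Emit:
apply_moves(deltas=[{"tx":0.015,"ty":0.002,"tz":-0.03,"rx":0,"ry":0,"rz":0,"grip":0},{"tx":0.01,"ty":0.0013,"tz":-0.03,"rx":0,"ry":0,"rz":0,"grip":0},{"tx":0.005,"ty":0.0006,"tz":-0.03,"rx":0,"ry":0,"rz":0,"grip":0},{"tx":0,"ty":0,"tz":-0.025,"rx":0,"ry":0,"rz":0,"grip":0},{"tx":0,"ty":0,"tz":-0.01,"rx":0,"ry":0,"rz":0,"grip":0}])

```text
t: 18.65
position: [0.4602, 0.0218, 0.3218]
ee_rot: [0.01, 0.658, 0.753, 0.006]
force: [-0.1, 0.1, 1.2]
opening: 0.007
```

```bash
python3 cr.py .0095
```

```text
t 18.65 tip rel axis XYZ mm [-36.4  -0.6  56.8] roterr [ 0.29  1.29 -0.08] op 0.007
face contact phi -0.488
Fpush x,y,z [0.1, -0.1, -1.2] edge phi -0.363 r mm 62.6 tau -0.03 M [-0.16  0.06 -0.01] pos [0.4602 0.0218 0.3218]
fxM 0.19 tauM -0.025
```

Emit:
apply_moves(deltas=[{"tx":0,"ty":0,"tz":-0.01,"rx":0,"ry":1.2,"rz":0,"grip":0},{"tx":0,"ty":0,"tz":-0.009,"rx":0,"ry":0,"rz":0,"grip":0},{"tx":0,"ty":0,"tz":0,"rx":0,"ry":0,"rz":0,"grip":0}])

```text
t: 18.95
position: [0.4602, 0.0217, 0.3027]
ee_rot: [0.002, 0.658, 0.753, -0.002]
force: [0.0, -1.4, 0.2]
opening: 0.006
```

```bash
python3 cr.py .0095
```

```text
t 18.95 tip rel axis XYZ mm [-40.5  -0.1  37.6] roterr [ 0.29  0.04 -0.07] op 0.006
face contact phi -0.595
Fpush x,y,z [0.2, 1.4, -0.2] edge phi -0.588 r mm 48.5 tau -0.001 M [-0.13  0.03  0.01] pos [0.4602 0.0217 0.3027]
fxM -0.07 tauM -0.01
```

Emit:
apply_moves(deltas=[{"tx":0.006,"ty":0.0008,"tz":0,"rx":0,"ry":0,"rz":0,"grip":0},{"tx":0.005,"ty":0.0007,"tz":0,"rx":0,"ry":0,"rz":0,"grip":0},{"tx":0.001,"ty":0.0001,"tz":0,"rx":0,"ry":0,"rz":0,"grip":0},{"tx":0,"ty":0,"tz":0,"rx":0,"ry":0,"rz":0,"grip":0}])

```text
t: 19.35
position: [0.4738, 0.0234, 0.3047]
ee_rot: [0.004, 0.658, 0.753, -0.0]
force: [0.2, 0.6, -1.0]
opening: 0.004
```

```bash
python3 cr.py .0095
```

```text
t 19.35 tip rel axis XYZ mm [-26.   -0.4  39.7] roterr [ 0.31  0.27 -0.07] op 0.004
face contact phi -0.246
Fpush x,y,z [-0.2, -0.6, 1.0] edge phi -0.278 r mm 42.7 tau 0.007 M [-0.12  0.04  0.02] pos [0.4738 0.0234 0.3047]
fxM -0.08 tauM 0.014
```

Emit:
apply_moves(deltas=[{"tx":0.001,"ty":0.0001,"tz":0,"rx":0,"ry":0,"rz":0,"grip":0},{"tx":0.001,"ty":0.0001,"tz":0,"rx":0,"ry":0,"rz":0,"grip":0}])

```text
t: 19.55
position: [0.4759, 0.0236, 0.3051]
ee_rot: [0.004, 0.658, 0.753, -0.0]
force: [-0.6, 0.3, 0.7]
opening: 0.007
```

```bash
python3 cr.py .0095
```

```text
t 19.55 tip rel axis XYZ mm [-23.9  -0.5  40. ] roterr [ 0.31  0.3  -0.07] op 0.007
face contact phi -0.199
Fpush x,y,z [0.6, -0.4, -0.7] edge phi -0.227 r mm 42.2 tau 0.017 M [-0.07  0.01 -0.  ] pos [0.4759 0.0236 0.3051]
fxM -0.2 tauM -0.02
```

Emit:
apply_moves(deltas=[{"tx":0.0006,"ty":0.0001,"tz":0,"rx":0,"ry":0,"rz":0,"grip":0}])

```text
t: 19.65
position: [0.4765, 0.0237, 0.3052]
ee_rot: [0.004, 0.658, 0.753, -0.0]
force: [-0.5, -0.0, 0.4]
opening: 0.007
```

```bash
python3 cr.py .0095
```

```text
t 19.65 tip rel axis XYZ mm [-23.2  -0.4  40.1] roterr [ 0.31  0.3  -0.07] op 0.007
face contact phi -0.185
Fpush x,y,z [0.5, -0.0, -0.4] edge phi -0.212 r mm 42.1 tau 0.016 M [-0.04  0.05  0.03] pos [0.4765 0.0237 0.3052]
fxM -0.0 tauM -0.005
```

Emit:
apply_moves(deltas=[{"tx":0.0006,"ty":0.0001,"tz":0,"rx":0,"ry":0,"rz":0,"grip":0},{"tx":0.0006,"ty":0.0001,"tz":0,"rx":0,"ry":0,"rz":0,"grip":0}])

```text
t: 19.85
position: [0.4776, 0.0239, 0.3051]
ee_rot: [0.003, 0.658, 0.753, -0.001]
force: [-1.3, -1.4, 0.4]
opening: 0.005
```

```bash
python3 cr.py .0095
```

```text
t 19.85 tip rel axis XYZ mm [-22.3  -0.3  40. ] roterr [ 0.31  0.25 -0.07] op 0.005
face contact phi -0.165
Fpush x,y,z [1.5, 1.2, -0.4] edge phi -0.191 r mm 41.7 tau 0.064 M [-0.23  0.49  0.01] pos [0.4776 0.0239 0.3051]
fxM 2.39 tauM 0.106
```

Emit:
apply_moves(deltas=[{"tx":0.0005,"ty":0.0001,"tz":0,"rx":0,"ry":0,"rz":0,"grip":0}])

```text
t: 19.95
position: [0.4779, 0.024, 0.305]
ee_rot: [0.003, 0.658, 0.753, -0.001]
force: [-2.6, -2.0, 1.8]
opening: 0.003
```

```bash
python3 cr.py .0095
```

```text
t 19.95 tip rel axis XYZ mm [-22.2  -0.3  39.9] roterr [ 0.31  0.19 -0.08] op 0.003
face contact phi -0.163
Fpush x,y,z [2.9, 1.7, -1.8] edge phi -0.189 r mm 41.6 tau 0.111 M [-0.33  0.61  0.02] pos [0.4779 0.024  0.305 ]
fxM 3.16 tauM 0.124
```

Emit:
apply_moves(deltas=[{"tx":0.001,"ty":0.0001,"tz":0.0002,"rx":0,"ry":0,"rz":0,"grip":0},{"tx":0.001,"ty":0.0001,"tz":0.0002,"rx":0,"ry":0,"rz":0,"grip":0}])

```text
t: 20.15
position: [0.4789, 0.0241, 0.3051]
ee_rot: [0.001, 0.658, 0.753, -0.003]
force: [-5.1, -3.0, 2.1]
opening: 0.005
```

```bash
python3 cr.py .0095
```

```text
t 20.15 tip rel axis XYZ mm [-22.   -0.3  40. ] roterr [ 0.32 -0.07 -0.1 ] op 0.005
face contact phi -0.158
Fpush x,y,z [5.5, 2.3, -2.1] edge phi -0.184 r mm 41.6 tau 0.23 M [-0.63  1.11 -0.01] pos [0.4789 0.0241 0.3051]
fxM 6.03 tauM 0.255
```

Emit:
apply_moves(deltas=[{"tx":0.0012,"ty":0.0001,"tz":0.0002,"rx":0,"ry":0,"rz":0,"grip":0}])

```text
t: 20.25
position: [0.4795, 0.0241, 0.305]
ee_rot: [0.0, 0.658, 0.753, -0.004]
force: [-7.7, -2.4, 3.1]
opening: 0.005
```

```bash
python3 cr.py .0095
```

```text
t 20.25 tip rel axis XYZ mm [-22.   -0.3  39.9] roterr [ 0.33 -0.24 -0.1 ] op 0.005
face contact phi -0.158
Fpush x,y,z [7.9, 1.3, -3.1] edge phi -0.184 r mm 41.5 tau 0.33 M [-0.6   1.27  0.  ] pos [0.4795 0.0241 0.305 ]
fxM 6.86 tauM 0.281
```

Emit:
apply_moves(deltas=[{"tx":0.0014,"ty":0.0001,"tz":0.0003,"rx":0,"ry":0,"rz":0,"grip":0}])

```text
t: 20.35
position: [0.4802, 0.0242, 0.305]
ee_rot: [-0.001, 0.658, 0.753, -0.005]
force: [-7.9, -2.9, 3.7]
opening: 0.004
```

```bash
python3 cr.py .0095
```

```text
t 20.35 tip rel axis XYZ mm [-22.   -0.3  39.9] roterr [ 0.34 -0.43 -0.12] op 0.004
face contact phi -0.158
Fpush x,y,z [8.2, 1.8, -3.7] edge phi -0.183 r mm 41.5 tau 0.334 M [-0.63  1.41 -0.05] pos [0.4802 0.0242 0.305 ]
fxM 7.66 tauM 0.311
```

Emit:
apply_moves(deltas=[{"tx":0.0015,"ty":0.0001,"tz":0.0003,"rx":0,"ry":0,"rz":0,"grip":0}])

```text
t: 20.45
position: [0.4809, 0.0242, 0.305]
ee_rot: [-0.002, 0.658, 0.753, -0.006]
force: [-7.9, -3.8, 2.6]
opening: 0.003
```

```bash
python3 cr.py .0095
```

```text
t 20.45 tip rel axis XYZ mm [-22.   -0.3  40. ] roterr [ 0.35 -0.64 -0.13] op 0.003
face contact phi -0.158
Fpush x,y,z [8.3, 2.7, -2.6] edge phi -0.183 r mm 41.6 tau 0.356 M [-0.66  1.47  0.04] pos [0.4809 0.0242 0.305 ]
fxM 7.95 tauM 0.339
```

Emit:
apply_moves(deltas=[{"tx":0.0017,"ty":0.0001,"tz":0.0003,"rx":0,"ry":0,"rz":0,"grip":0}])

```text
t: 20.55
position: [0.4817, 0.0242, 0.305]
ee_rot: [-0.004, 0.658, 0.753, -0.007]
force: [-9.5, -3.7, 2.7]
opening: 0.003
```

```bash
python3 cr.py .0095
```

```text
t 20.55 tip rel axis XYZ mm [-21.9  -0.3  39.9] roterr [ 0.35 -0.88 -0.15] op 0.003
face contact phi -0.158
Fpush x,y,z [9.9, 2.4, -2.7] edge phi -0.182 r mm 41.5 tau 0.428 M [-0.63  1.66 -0.  ] pos [0.4817 0.0242 0.305 ]
fxM 8.94 tauM 0.384
```

The bar holds still at X = −22 mm under about 0.34–0.37 N m real, so the clamp is snug. Backing off for good.

Emit:
apply_moves(deltas=[{"tx":-0.004,"ty":-0.0005,"tz":0,"rx":0,"ry":0,"rz":0,"grip":0},{"tx":-0.01,"ty":-0.0013,"tz":0,"rx":0,"ry":-0.7,"rz":0,"grip":0},{"tx":-0.02,"ty":-0.0026,"tz":0,"rx":0,"ry":0,"rz":0,"grip":0},{"tx":-0.01,"ty":-0.0013,"tz":0.02,"rx":0,"ry":0,"rz":0,"grip":0},{"tx":0,"ty":0,"tz":0.04,"rx":0,"ry":0,"rz":0,"grip":0}])

```text
t: 21.05
position: [0.4344, 0.0183, 0.3626]
ee_rot: [-0.001, 0.658, 0.753, -0.004]
force: [0.8, -0.9, 0.6]
opening: 0.004
```

Emit:
apply_moves(deltas=[{"tx":0,"ty":0,"tz":0.04,"rx":0,"ry":0,"rz":0,"grip":0},{"tx":0,"ty":0,"tz":0.03,"rx":0,"ry":0,"rz":0,"grip":0},{"tx":0,"ty":0,"tz":0.01,"rx":0,"ry":0,"rz":0,"grip":0},{"tx":0,"ty":0,"tz":0,"rx":0,"ry":0,"rz":0,"grip":0}])

```text
t: 21.45
position: [0.4315, 0.0183, 0.449]
ee_rot: [0.004, 0.658, 0.753, -0.0]
force: [0.1, -0.8, 0.6]
opening: 0.005
```

```bash
python3 cr.py .0095; python3 - <<'E'
from h import *
im=bot.camera("scene")[:,:,::-1].copy(); b=bot.camera("top")[:,:,::-1].copy()
f=lambda a,k:cv2.resize(a,None,fx=k,fy=k,interpolation=cv2.INTER_CUBIC)
cv2.imwrite("pics/c13.png",np.hstack([f(im[175:275,250:370],4.2),f(b[130:230,210:280],4.2)]))
E
```

```text
t 21.45 tip rel axis XYZ mm [-6.86e+01  1.00e-01  1.84e+02] roterr [ 0.32  0.29 -0.12] op 0.005
face contact phi -1.3
Fpush x,y,z [0.0, 0.8, -0.6] edge phi -0.285 r mm 193.1 tau -0.038 M [-0.11 -0.01 -0.01] pos [0.4315 0.0183 0.449 ]
fxM -0.27 tauM -0.04
```

View pics/c13.png

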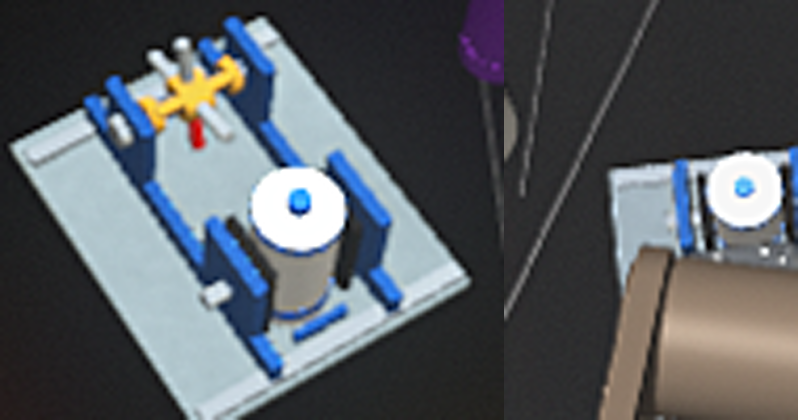

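The cartridge (top at crop px (299,203)) stands upright between both pads, and the robot is clear and unloaded. Handing in.

```bash
python3 -c "
from station import bot
print(bot.finish_job())"
```

```text
the job is handed in; nothing more can be done
None
```

I set the white cartridge upright on the blue spot, let go of it, and tightened the turnbuckle until the turning got clearly stiffer. I handed in at about 21.5 s; no verdict is reported.

- **Placing:** The cartridge touched down at the expected height with about 13 N. It stayed upright between the lips through the tightening.
- **Tightening:** I pushed two bars in turn, to about 2.97 rad. My torque reading for turning it empty came out 10–15% high against the stated 0.25 N m. Scaled for that, the final torque is about 0.39 N m (0.43 on the noisiest reading), near or inside the 0.33–0.43 snug window.
- **Check:** I then pushed the same bar again, up to about 0.34–0.37 N m, and it did not move.
- **What went wrong:** My first touch on a bar hit its end face, with about 25 N in all and little or no turning. I backed off and took it lower. After that the pushes were 4–14 N.
- **Last look:** The cartridge is upright between both pads and the arm is clear with no load. The tin, cups, mug, spoon, wrench and seal looked unmoved in the last full picture, which was taken before the second push check. The camera is too coarse to see pad contact directly, so snugness rests on the torque.

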